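Weight down a fresh print on the pin bed

ROBOT

A 6-joint arm with a two-finger parallel gripper is mounted at the origin on the work surface. World frame = base frame: x ahead of the robot, y to its left, z up, the work surface at z = 0. Lengths are in m, angles in rad, forces in N, time in s.
With the tool pointing down it reaches from about 0.35 to 0.975 m from the base axis. Payload 4.9 kg.
Tool frame: the origin (TCP) lies on the centre line of the jaws, within the pads' length; the fingertips stand 14 mm ahead of it and the grasp point (between the pads) lies 5 mm behind it; z points along the fingers, y is the line along which they close (so a half turn about z gives the same grasp; the last joint's range is limited). The gripper opens to 85 mm and grips with 20 to 120 N. Pads are 22 mm wide; open, the fingers measure 114 mm over their backs; the gripper's body (76 mm by 85 mm) begins 54 mm behind the grasp point. The pads swing forward as they close: fully open they stand 13 mm farther back than shut.
Start: joints at [1.225, 0.053, 1.613, -0, 1.476, -0.119], TCP at [0.141, 0.609, 0.245] pointing down, gripper open.
Joint ranges: [-3.01, 3.01], [-1.01, 2.22], [0.06, 2.58], [-1.02, 4.17], [0.09, 2.62], [-3.14, 3.14]. Speed limits (rad/s): [2.57, 2.57, 3.14, 3.14, 3.14, 3.14].

INTERFACE

Orientations are given as a unit quaternion [w, x, y, z].
In Python, from plant import * gives the robot as it stands.
- The arm moves only by the tool send_rows, never from a script. Its argument "steps" is a list of rows, each an object with "translation": the shift along the tool's x, y, z in cm, a list of three; "delta_rot": the turn, a rotation vector about the tool's x, y, z in rad, a list of three; "jaw": the finger opening in cm, from 0 to 8.54. In form: [{"translation": [dx, dy, dz], "delta_rot": [rx, ry, rz], "jaw": jaw}, ...]. A call has exactly 8 rows; each row is the pose to reach, as a shift and turn from the pose commanded when the call began, along the tool's axes at that moment; what a row does not reach only later rows make up. A row lasts 1/10 s, in which the tool goes at most 50 mm and 8.59 degrees, less where a joint would pass 70% of its speed; a pose out of reach is approached as far as the arm can. A call with a gripper value outside its range is refused whole. The fingers move at their own pace and stop on an object; the grip force is fixed at half the most. Time passes only in rows, so rows that repeat a pose let the fingers close, or fill a call up. It gives the time, the measured TCP pose, the force, the opening and the grip force at its end, in the units of the state.
- state(): the state, without advancing time (a new reading comes with each control period).
- grab_frame(name): name is "scene" or "top"; returns a dict with "pixels" (480x640x3 uint8, blue, green, red), "range_z" (480x640 float32, m along the optical axis (not along the pixel's ray), 0 where there is no reading), "fx", "fy", "cx", "cy" (pixels), "rvec" (rotation vector, rad) and "tvec" (3), from world to camera coordinates, as OpenCV has them. Camera axes: x right, y down, z forward; pixel columns grow to the right and rows downward; lengths in m; the calibration is good to about 2 mm. A picture is of the moment at which its call begins.
- job_done(): hands the job in; it is judged then, once.
The state is a dict: "time": time; "joint_pos": joint angles; "joint_vel": joint speeds; "joint_efforts": joint torques, N m; "tool_pos": TCP position; "tool_rot": TCP orientation; "contact_force": force on the tool from outside, world axes, zero at the start; "ft_torque": the same for the moment, N m; "gripper_width": opening from 0.0 (shut) to 1.0 (fully open); "grasp_force": force on a finger pad.
Only numpy, scipy, OpenCV 4.12 (cv2) and the standard library are available. Lean on these libraries where they do the work, as an engineer would, in place of code of your own. Each camera call takes 0.05 s, during which the arm holds its last target. There are 200 camera calls.

TASK

Clear the small ink pot off the press bed into the metal tray, then lower the holed pressing board over the bed's two pins until it lies flush on the bed. Then stack every zinc weight in the middle of the board in flat layers of two, without turning any over: in each layer one weight wide face up is nested close beside one wide face down, the first layer's weights lie square across the line joining the pins, and each further layer lies crosswise to the one below and is begun only when that one is full (a last odd weight lies alone on top). Leave everything else on the table where it is.

Things in the scene. Friction and masses are not known exactly. Their poses are not given: they have to be found in the camera images.
- bed: fixed flat steel press bed, 160 (x) by 220 (y), 15 high, origin at the centre of its underside on the table, z up. Two fixed upright pins stand on it at y = +65 and y = -65 (x = 0): 12 in diameter, 28 tall above the bed's top, the last 5 coned
- bed_top (a point): centre of the bed's flat top, midway between the pins, 15 above the table; axes as the bed
- board: loose plywood pressing board, 0.32 kg, 150 (x) by 180 (y), 18 thick, lying on the table; origin at the centre of its underside, z up. Two round through-holes, 16 across, at y = +65 and y = -65 (x = 0). Two hand slots through it, 34 (x) by 50 (y), centred at x = +46 and -46 (y = 0), leave a 58 wide web in the middle to grip across from above. It fits the pins either way round
- tray: fixed open aluminium tray, 130 by 130 outside, 25 high, walls and floor 4 thick; origin at the centre of its underside on the table
- pot: small closed ink pot, white with a black lid, 45 in diameter, 45 tall, 90 g, standing on the bed; origin at the centre of its underside, z up
- wide_up_1: cast zinc weight, a tapered ingot, 340 g: 62 long, 26 high, trapezoid section, one face 36 wide, the opposite 26, square vertical ends; lies wide face up, narrow face down (its long sides overhang outwards). Origin at its middle, 13 above its underside; x along its length, z up. May be absent (None)
- wide_down_1: cast zinc weight, a tapered ingot, 340 g: 62 long, 26 high, trapezoid section, one face 36 wide, the opposite 26, square vertical ends; lies wide face down, narrow face up (its long sides lean inwards; a wide-face-up weight can be let down close beside it, but not the reverse). Origin at its middle, 13 above its underside; x along its length, z up. May be absent (None)
- wide_up_2: cast zinc weight, a tapered ingot, 340 g: 62 long, 26 high, trapezoid section, one face 36 wide, the opposite 26, square vertical ends; lies wide face up, narrow face down (its long sides overhang outwards). Origin at its middle, 13 above its underside; x along its length, z up. May be absent (None)
- wide_down_2: cast zinc weight, a tapered ingot, 340 g: 62 long, 26 high, trapezoid section, one face 36 wide, the opposite 26, square vertical ends; lies wide face down, narrow face up (its long sides lean inwards; a wide-face-up weight can be let down close beside it, but not the reverse). Origin at its middle, 13 above its underside; x along its length, z up. May be absent (None)
- wide_up_3: cast zinc weight, a tapered ingot, 340 g: 62 long, 26 high, trapezoid section, one face 36 wide, the opposite 26, square vertical ends; lies wide face up, narrow face down (its long sides overhang outwards). Origin at its middle, 13 above its underside; x along its length, z up. May be absent (None)
- wide_down_3: cast zinc weight, a tapered ingot, 340 g: 62 long, 26 high, trapezoid section, one face 36 wide, the opposite 26, square vertical ends; lies wide face down, narrow face up (its long sides lean inwards; a wide-face-up weight can be let down close beside it, but not the reverse). Origin at its middle, 13 above its underside; x along its length, z up. May be absent (None)
- mug: bystander, loose, to be left alone: white mug, 80 across, 95 tall; origin at the centre of its underside
- tape: bystander, loose, to be left alone: roll of tape, 76 across, 24 high; origin at the centre of its underside
- knife: bystander, loose, to be left alone: ink knife (spatula), 190 long
- jar: bystander, loose, to be left alone: lidded jar, 60 across, 85 tall; origin at the centre of its underside
- squeegee: bystander, loose, to be left alone: small squeegee, wooden handle with rubber blade, 160 long, origin under its handle's middle
- phone: bystander, loose, to be left alone: black phone, 75 by 150, 9 thick; origin at the centre of its underside
- ink: bystander, loose, to be left alone: grey ink jar, 50 across, 70 tall; origin at the centre of its underside

How it is judged:
By the outcome, as a careful person would: the job done as asked, in the order asked, and still so for the second after the job is handed in, with the robot touching nothing.
Of wide_up_1, wide_up_2, wide_up_3 only 2 to 3 are there at a start; the rules pass over those that are not, and their reading is None.
Of wide_down_1, wide_down_2, wide_down_3 only 2 to 3 are there at a start; the rules pass over those that are not, and their reading is None.
At some moment in a run one of pot, board may be knocked a few centimetres aside while the robot is not near it.
It also fails if it takes over 210 s, if anything falls off the work surface, if the arm or the gripper's body presses on something with over 40 N, if the wrist force passes 120 N, or if a joint passes its speed limit or range.

## Working session

There is one attempt and no reset: what is moved stays moved. The work goes in short steps, Python scripts to look and compute and a tool call to move; the robot and the scene stay as the last step left them, time stands still between calls to the robot, and variables do not carry over. Pictures are saved under pics/ and viewed, at most 14 in all, crops included, and the job is handed in when it is done.

Besides the shell and the picture viewer there is one more tool, called as a command line: name --argument value ..., lists and objects as JSON in quotes. send_rows: Moves the arm, as the interface text tells. Its arguments: {"type":"object","properties":{"steps":{"type":"array","items":{"type":"object","properties":{"translation":{"type":"array","items":{"type":"number"}},"delta_rot":{"type":"array","items":{"type":"number"}},"jaw":{"type":"number"}}}}},"required":["steps"]}

```bash
mkdir -p pics; ls
cat > h.py <<'E'
from plant import *
import numpy as np, cv2
from scipy.spatial.transform import Rotation as R
def cloud(f):
    z=f["range_z"].astype(float); v,u=np.mgrid[0:480,0:640]
    c=np.stack([(u-f["cx"])/f["fx"]*z,(v-f["cy"])/f["fy"]*z,z],-1)
    M=cv2.Rodrigues(np.array(f["rvec"],float))[0]
    return (c-np.array(f["tvec"]).ravel())@M
def ray(f,u,v,h):
    M=cv2.Rodrigues(np.array(f["rvec"],float))[0]; o=-M.T@np.array(f["tvec"]).ravel()
    d=M.T@np.array([(u-f["cx"])/f["fx"],(v-f["cy"])/f["fy"],1]); return o+d*(h-o[2])/d[2]
def pix(f,P): return cv2.projectPoints(np.array(P,float).reshape(-1,3),np.array(f["rvec"],float),np.array(f["tvec"],float),np.array([[f["fx"],0,f["cx"]],[0,f["fy"],f["cy"]],[0,0,1.]]),None)[0].reshape(-1,2)
E
python3 - <<'E'
from h import *
for n in("scene","top"):
    f=grab_frame(n); cv2.imwrite(f"pics/{n}0.png",f["pixels"]); np.savez(f"{n}0.npz",**f)
    M=cv2.Rodrigues(np.array(f["rvec"],float))[0]; print(n,-M.T@np.array(f["tvec"]).ravel(),M.tolist(),f["fx"],f["cx"],f["cy"])
print(state())
E
```

```text
pics
scene [1.17339753 0.53691056 1.03541116] [[-0.6802126259228991, 0.733011559298735, -0.002199424813704165], [0.576174091969595, 0.532812498227755, -0.6197856544607261], [-0.45313816797759, -0.4228532791249644, -0.7847680581262072]] 508.4670500881074 316.2976348561852 240.6311242571759
top [0.50654436 0.00722641 1.03654957] [[0.01574052595701203, -0.9998257238634839, 0.010037815671611633], [-0.996229232142026, -0.016538966398522592, -0.08516912360813741], [0.08532029575843186, -0.008659358598023005, -0.9963159451902618]] 453.57545428891916 320.1567702787249 239.0676074568421
{'time': 0.1, 'joint_pos': array([ 1.22497287e+00,  5.33028311e-02,  1.61416435e+00, -1.56110103e-05,
        1.47598500e+00, -1.18971366e-01]), 'joint_vel': array([-0.00083869, -0.00117243, -0.00297249,  0.00023212, -0.00139544,
        0.00081262]), 'joint_efforts': array([-1.19039379e-05, -3.94901776e+01, -3.71361959e+01, -1.67142039e-04,
        3.92503527e-03, -8.62339704e-06]), 'tool_pos': array([0.1403724 , 0.60848113, 0.24417392]), 'tool_rot': array([-2.06574140e-04,  1.13182198e-01,  9.93573815e-01, -9.06558711e-04]), 'contact_force': array([-0.28331424, -0.86156049,  0.40955259]), 'ft_torque': array([ 0.06770313,  0.0490252 , -0.02619634]), 'grasp_force': 0.0, 'gripper_width': 1.0006882651010844}
```

View pics/scene0.png

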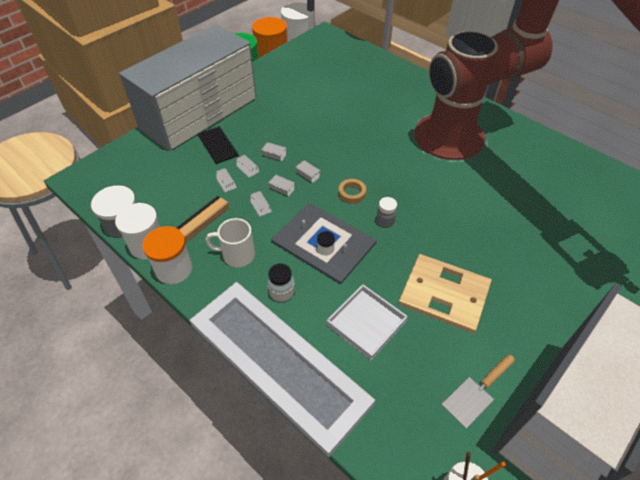

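View pics/top0.png

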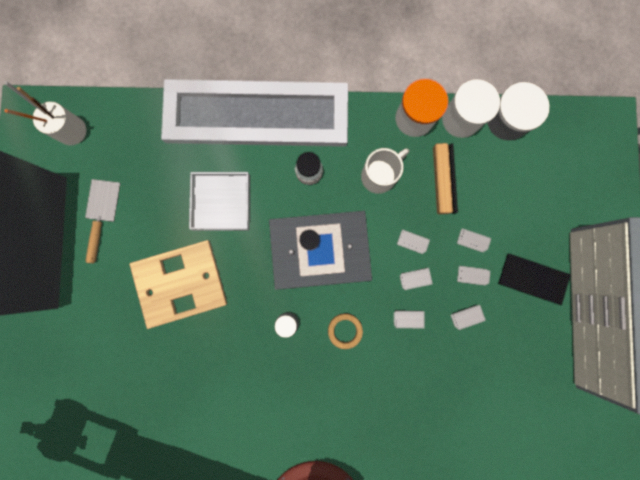

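The scene shows six weights on the right half of the top view (u 398–490, v 230–330), the bed with the pot at about (320,250), the board at (178,285), the tray at (219,201) and the bystanders around them. Next I measure.

```bash
cat > m.py <<'E'
from h import *
T=dict(np.load("top0.npz"));S=dict(np.load("scene0.npz"))
P=cloud(T);Q=cloud(S)
print("table z",np.median(P[300:330,240:260,2]), "Scene",[np.median(Q[280:300,180:220,2])])
def blobs(f,P,mask,amin,amax,nm):
    n,l,st,c=cv2.connectedComponentsWithStats(mask.astype(np.uint8))
    for i in range(1,n):
        if amin<st[i,4]<amax:
            p=P[l==i]; r=cv2.minAreaRect(p[:,:2].astype(np.float32)*1000)
            print(nm,st[i].tolist(),np.round(np.median(p,0)*1000,1),"rect",np.round(r[0],1),np.round(r[1],1),round(r[2],1),"ztop",np.percentile(p[:,2],[50,90]).round(4))
hsv=cv2.cvtColor(T["pixels"],cv2.COLOR_BGR2HSV)
m=(P[...,2]>.018)&(P[...,2]<.035); m[:,:390]=0;m[:220]=0
blobs(T,P,m,80,2000,"wt top")
hs=cv2.cvtColor(S["pixels"],cv2.COLOR_BGR2HSV)
m=(Q[...,2]>.018)&(Q[...,2]<.035); m[:,330:]=0;m[:130]=0;m[225:]=0
blobs(S,Q,m,60,2000,"wt sc")
m=(P[...,2]>.009)&(P[...,2]<.03);m[:,:120]=0;m[:,390:]=0;m[:160]=0
blobs(T,P,m,200,20000,"big top")
a=cv2.resize(T["pixels"][222:337,385:500],None,fx=4,fy=4,interpolation=2)
b=cv2.resize(S["pixels"][135:225,205:330],None,fx=4.5,fy=4.5,interpolation=2)[:460]
c=np.zeros((460,a.shape[1]+b.shape[1],3),np.uint8);c[:405,a.shape[1]:]=b[:460];c[:a.shape[0],:a.shape[1]]=a
c=cv2.resize(c,(800,int(460*800/c.shape[1])));cv2.imwrite("pics/w.png",c)
E
python3 m.py
```

```text
table z -0.00046664498408661894 Scene [np.float64(0.0018995852121271553)]
wt top [573, 228, 12, 164, 644] [ 448.1 -575.1   27.1] rect [ 449.5 -574.3] [ 13. 357.] 90.0 ztop [0.0271 0.0337]
wt top [399, 231, 31, 21, 353] [ 592.3 -212.2   25.1] rect [ 592.5 -213. ] [62.4 27.9] 70.6 ztop [0.0251 0.0275]
wt top [461, 230, 30, 21, 360] [ 597.1 -350.2   25. ] rect [ 597.4 -351.3] [63.3 28.8] 73.2 ztop [0.025  0.0272]
wt top [402, 269, 30, 21, 456] [ 507.7 -217.9   25.5] rect [ 507.9 -217.9] [35.9 62.4] 12.5 ztop [0.0255 0.0277]
wt top [461, 268, 29, 16, 369] [ 516.7 -348.    24.9] rect [ 517.6 -348.9] [63.3 28.8] 83.3 ztop [0.0249 0.0275]
wt top [454, 306, 32, 24, 471] [ 425.  -333.7   24.9] rect [ 425.  -334.2] [36.5 62.9] 20.2 ztop [0.0249 0.0274]
wt top [396, 312, 29, 16, 459] [ 417.7 -202.5   25.3] rect [ 418.1 -203. ] [33.3 63.2] 0.9 ztop [0.0253 0.0276]
wt sc [145, 130, 55, 18, 202] [ 603.7 -577.    25.6] rect [ 598.4 -604.3] [ 78.9 166.6] 43.5 ztop [0.0256 0.033 ]
wt sc [262, 142, 24, 15, 226] [ 425.5 -331.4   28.1] rect [ 424.1 -333.6] [43.5 64.6] 21.8 ztop [0.0281 0.0314]
wt sc [23
[... 615 characters left out ...]
9 -285.8] [134.9  49.2] 3.4 ztop [0.0281 0.0317]
wt sc [305, 203, 22, 22, 151] [527.6 -68.1  19.2] rect [524.6 -70.8] [88.1 55.3] 42.2 ztop [0.0192 0.0211]
big top [190, 173, 60, 58, 626] [678.7 234.4  23.2] rect [675.6 228. ] [129.1 130.6] 1.0 ztop [0.0232 0.0264]
big top [269, 211, 103, 79, 6452] [564.7  -7.   14.8] rect [569.9  -2.2] [160.1 220.1] 6.1 ztop [0.0148 0.0173]
big top [130, 241, 97, 88, 4808] [487.2 315.   17.8] rect [487.8 314.5] [150.4 182.1] 17.9 ztop [0.0178 0.0202]
big top [329, 314, 34, 35, 530] [389.2 -60.2  23.2] rect [390.3 -60.8] [74. 73.] 0.8 ztop [0.0232 0.0258]
big top [282, 462, 68, 18, 690] [82.8  1.6 12.1] rect [88.8  0.3] [ 35.1 145.7] 0.5 ztop [0.0121 0.0155]
```

View pics/w.png

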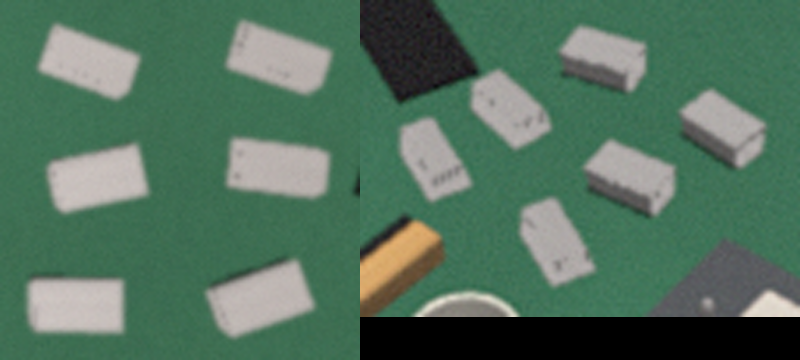

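The crop confirms it: in the top view the left-column lower two and the right-column bottom weight are wide face up (sides overhang in the scene view). The other three, the two in the top row and the middle right, are wide face down. Next come the pot, the pins and a move planner.

```bash
cat >> h.py <<'E'
def plan(x,y,z,psi,start=None):
    """world goal in mm, psi=closing axis deg. start=(x,y,z mm,psi deg) or measured"""
    if start is None:
        s=state(); w,a,b,c=s["tool_rot"]; M=R.from_quat([a,b,c,w]).as_matrix(); p=s["tool_pos"]*1000
    else:
        p=np.array(start[:3],float); t=np.radians(start[3]); yy=np.array([np.cos(t),np.sin(t),0]);zz=np.array([0,0,-1.]);M=np.stack([np.cross(yy,zz),yy,zz],1)
    d=M.T@(np.array([x,y,z])-p)/10
    ps=psi+180*np.round((np.degrees(np.arctan2(M[1,1],M[0,1]))-psi)/180); t=np.radians(ps)
    yy=np.array([np.cos(t),np.sin(t),0]);zz=np.array([0,0,-1.])
    G=np.stack([np.cross(yy,zz),yy,zz],1); rv=R.from_matrix(M.T@G).as_rotvec()
    q6=np.arctan2(y,x)-t; q6=(q6+np.pi)%(2*np.pi)-np.pi
    print("T",np.round(d,2).tolist(),"rot",np.round(rv,3).tolist(),"dist",round(float(np.linalg.norm(d)),1),"cm q6~",round(q6,2),"psi",round(ps,1))
    return (x,y,z,ps)
def blob(P,lo,hi,x0,x1,y0,y1):
    m=(P[...,2]>lo)&(P[...,2]<hi)&(P[...,0]>x0)&(P[...,0]<x1)&(P[...,1]>y0)&(P[...,1]<y1)
    p=P[m]; r=cv2.minAreaRect(p[:,:2].astype(np.float32)*1000); return len(p),np.round(r[0],1),np.round(r[1],1),round(r[2],1),np.round(np.median(p,0)*1000,1)
E
python3 - <<'E'
from h import *
for n in("top","scene"):
    P=cloud(dict(np.load(n+"0.npz")))
    print(n,"pot lid",blob(P,.052,.07,.5,.65,-.06,.08))
    t=np.radians(6.1)
    for s in(1,-1):
        c=np.array([.5699,-.0022])+s*.065*np.array([-np.sin(t),np.cos(t)]); print(" pin pred",c)
        try: print(blob(P,.025,.05,c[0]-.013,c[0]+.013,c[1]-.013,c[1]+.013))
        except Exception as e: print(e)
    for k,(x,y,d) in dict(bed=(.57,0,.2),board=(.488,.315,.2),tray=(.676,.228,.1)).items():pass
P=cloud(dict(np.load("scene0.npz")));print("scene tray",blob(P,.017,.03,.6,.76,.15,.31),"board",blob(P,.012,.03,.37,.6,.2,.43),"bed",blob(P,.009,.022,.45,.7,-.14,.14))
E
```

```text
top pot lid (332, array([589. ,  22.8]), array([41.6, 43.3]), 0.5, array([588.2,  22.7,  59.8]))
 pin pred [0.56299284 0.06243197]
(22, array([562.4,  62.2]), array([8.7, 8.8]), 3.9, array([562.1,  62. ,  41.2]))
 pin pred [ 0.57680716 -0.06683197]
(26, array([576.4, -66.3]), array([ 9.4, 10.2]), 45.5, array([575.7, -65.3,  41.4]))
scene pot lid (240, array([588.8,  23.4]), array([43. , 44.3]), 9.9, array([590.3,  24.5,  62.1]))
 pin pred [0.56299284 0.06243197]
(31, array([561.3,  62.9]), array([13.7, 10.3]), 39.4, array([564.7,  64.4,  38.6]))
 pin pred [ 0.57680716 -0.06683197]
(29, array([578.6, -65.4]), array([ 8.2, 12.2]), 29.0, array([578.6, -64.8,  38.5]))
scene tray (609, array([675.6, 228.7]), array([132.8, 130.8]), 0.5, array([678.1, 232.9,  24.9])) board (3765, array([487.3, 314.7]), array([156.1, 180. ]), 17.7, array([492. , 319.4,  20.4])) bed (3871, array([570.2,  14.2]), array([186.9, 271.7]), 11.0, array([577.2,   3.3,  17.3]))
```

Run:
```python
from h import *
a=plan(589,23,150,34); b=plan(589,23,42,34,a); c=plan(589,23,150,34,b); d=plan(676,228,150,34,c); e=plan(676,228,33,34,d)
```

```text
T [-56.88, -46.94, 9.49] rot [-0.002, 0.0, 0.751] dist 74.4 cm q6~ -0.55 psi 34.0
T [0.0, 0.0, 10.8] rot [0.0, 0.0, 0.0] dist 10.8 cm q6~ -0.55 psi 34.0
T [0.0, 0.0, -10.8] rot [0.0, 0.0, 0.0] dist 10.8 cm q6~ -0.55 psi 34.0
T [12.13, 18.68, 0.0] rot [0.0, 0.0, 0.0] dist 22.3 cm q6~ -0.27 psi 34.0
T [0.0, 0.0, 11.7] rot [0.0, 0.0, 0.0] dist 11.7 cm q6~ -0.27 psi 34.0
```

send_rows --steps '[{"translation": [-4,-3.3,0.7],"delta_rot": [0,0,0.06],"jaw": 8.5},{"translation": [-8,-6.6,1.4],"delta_rot": [0,0,0.12],"jaw": 8.5},{"translation": [-11.5,-9.5,2],"delta_rot": [0,0,0.18],"jaw": 8.5},{"translation": [-15,-12.4,2.6],"delta_rot": [0,0,0.24],"jaw": 8.5},{"translation": [-18.5,-15.3,3.2],"delta_rot": [0,0,0.3],"jaw": 8.5},{"translation": [-22,-18.2,3.8],"delta_rot": [0,0,0.36],"jaw": 8.5},{"translation": [-25.5,-21,4.3],"delta_rot": [0,0,0.42],"jaw": 8.5},{"translation": [-28,-23.1,4.7],"delta_rot": [0,0,0.45],"jaw": 8.5}]'

```text
time: 0.9
tool_pos: [0.3622, 0.3187, 0.1975]
tool_rot: [-0.0, 0.333, 0.943, -0.0]
contact_force: [0.7, 0.6, -0.4]
gripper_width: 0.995
grasp_force: 0.0
```

Run:
```python
from h import *
plan(589,23,150,34); print(state()["tool_pos"])
```

```text
T [-36.22, -8.73, 4.76] rot [-0.001, 0.0, 0.297] dist 37.6 cm q6~ -0.55 psi 34.0
[0.36224399 0.3186739  0.19750726]
```

send_rows --steps '[{"translation": [-5,-1.2,0.6],"delta_rot": [0,0,0.06],"jaw": 8.5},{"translation": [-10,-2.4,1.3],"delta_rot": [0,0,0.12],"jaw": 8.5},{"translation": [-15,-3.6,2],"delta_rot": [0,0,0.18],"jaw": 8.5},{"translation": [-20,-4.8,2.6],"delta_rot": [0,0,0.24],"jaw": 8.5},{"translation": [-25,-6,3.3],"delta_rot": [0,0,0.297],"jaw": 8.5},{"translation": [-30,-7.2,4],"delta_rot": [0,0,0.297],"jaw": 8.5},{"translation": [-34,-8.2,4.76],"delta_rot": [0,0,0.297],"jaw": 8.5},{"translation": [-36.22,-8.73,4.76],"delta_rot": [0,0,0.297],"jaw": 8.5}]'

```text
time: 1.7
tool_pos: [0.5897, 0.0228, 0.1488]
tool_rot: [-0.001, 0.469, 0.883, -0.001]
contact_force: [-0.3, 0.1, -0.3]
gripper_width: 0.996
grasp_force: 0.0
```

Run:
```python
from h import *
f=grab_frame("scene");print("lid",blob(cloud(f),.052,.07,.5,.65,-.06,.08))
b=plan(589,23,42,34);c=plan(589,23,150,34,b); d=plan(676,228,150,34,c)
```

```text
lid (244, array([589.3,  22.8]), array([48.3, 41.8]), 42.5, array([591.3,  25. ,  61.9]))
T [0.32, -0.07, 10.75] rot [-0.001, 0.002, -0.001] dist 10.8 cm q6~ -0.55 psi 34.0
T [0.0, 0.0, -10.8] rot [0.0, 0.0, 0.0] dist 10.8 cm q6~ -0.55 psi 34.0
T [12.13, 18.68, 0.0] rot [0.0, 0.0, 0.0] dist 22.3 cm q6~ -0.27 psi 34.0
```

send_rows --steps '[{"translation": [0,0,3],"delta_rot": [0,0,0],"jaw": 8.5},{"translation": [0,0,6],"delta_rot": [0,0,0],"jaw": 8.5},{"translation": [0,0,8.5],"delta_rot": [0,0,0],"jaw": 8.5},{"translation": [0,0,10],"delta_rot": [0,0,0],"jaw": 8.5},{"translation": [0,0,10.8],"delta_rot": [0,0,0],"jaw": 8.5},{"translation": [0,0,10.8],"delta_rot": [0,0,0],"jaw": 3},{"translation": [0,0,10.8],"delta_rot": [0,0,0],"jaw": 3},{"translation": [0,0,10.8],"delta_rot": [0,0,0],"jaw": 3}]'

```text
time: 2.55
tool_pos: [0.5903, 0.026, 0.0445]
tool_rot: [0.001, 0.468, 0.884, 0.0]
contact_force: [1.2, 0.9, 11.2]
gripper_width: 0.508
grasp_force: 13.2
```

send_rows --steps '[{"translation": [0,0,0],"delta_rot": [0,0,0],"jaw": 3},{"translation": [0,0,0],"delta_rot": [0,0,0],"jaw": 3},{"translation": [0,0,0],"delta_rot": [0,0,0],"jaw": 3},{"translation": [0,0,-1],"delta_rot": [0,0,0],"jaw": 3},{"translation": [0,0,-4],"delta_rot": [0,0,0],"jaw": 3},{"translation": [0,0,-7],"delta_rot": [0,0,0],"jaw": 3},{"translation": [0,0,-10],"delta_rot": [0,0,0],"jaw": 3},{"translation": [0,0,-10.8],"delta_rot": [0,0,0],"jaw": 3}]'

```text
time: 3.35
tool_pos: [0.5911, 0.0259, 0.1551]
tool_rot: [0.003, 0.468, 0.884, 0.001]
contact_force: [1.5, 0.6, -0.2]
gripper_width: 0.498
grasp_force: 61.0
```

Run:
```python
from h import *
d=plan(676,228,150,34);plan(676,228,33,34,d);plan(676,228,33,34)
```

```text
T [11.94, 18.38, 0.55] rot [0.005, 0.004, 0.004] dist 21.9 cm q6~ -0.27 psi 34.0
T [0.0, 0.0, 11.7] rot [0.0, 0.0, 0.0] dist 11.7 cm q6~ -0.27 psi 34.0
T [11.99, 18.32, 12.25] rot [0.005, 0.004, 0.004] dist 25.1 cm q6~ -0.27 psi 34.0
```

send_rows --steps '[{"translation": [1.5,2.3,0],"delta_rot": [0,0,0],"jaw": 3},{"translation": [4,6,0],"delta_rot": [0,0,0],"jaw": 3},{"translation": [6.5,10,0.3],"delta_rot": [0,0,0],"jaw": 3},{"translation": [9,14,0.5],"delta_rot": [0,0,0],"jaw": 3},{"translation": [11,17,0.5],"delta_rot": [0,0,0],"jaw": 3},{"translation": [12,18.3,0.5],"delta_rot": [0,0,0],"jaw": 3},{"translation": [12,18.3,3],"delta_rot": [0,0,0],"jaw": 3},{"translation": [12,18.3,5.5],"delta_rot": [0,0,0],"jaw": 3}]'

```text
time: 4.15
tool_pos: [0.6732, 0.2284, 0.0952]
tool_rot: [0.0, 0.468, 0.884, 0.0]
contact_force: [-0.4, -0.2, -1.4]
gripper_width: 0.496
grasp_force: 61.2
```

send_rows --steps '[{"translation": [0,0,2],"delta_rot": [0,0,0],"jaw": 3},{"translation": [0,0,4],"delta_rot": [0,0,0],"jaw": 3},{"translation": [0,0,5.5],"delta_rot": [0,0,0],"jaw": 3},{"translation": [0,0,6.4],"delta_rot": [0,0,0],"jaw": 3},{"translation": [0,0,6.5],"delta_rot": [0,0,0],"jaw": 3},{"translation": [0,0,6.5],"delta_rot": [0,0,0],"jaw": 3},{"translation": [0,0,6.5],"delta_rot": [0,0,0],"jaw": 3},{"translation": [0,0,6.5],"delta_rot": [0,0,0],"jaw": 3}]'

```text
time: 4.95
tool_pos: [0.6731, 0.2278, 0.0336]
tool_rot: [-0.0, 0.468, 0.884, -0.001]
contact_force: [-7.2, -3.3, 11.3]
gripper_width: 0.498
grasp_force: 63.0
```

Run:
```python
from h import *
print(state()["tool_pos"],state()["contact_force"],state()["grasp_force"])
```

```text
[0.673077   0.22777124 0.03359906] [-7.20821629 -3.27390532 11.25296789] 62.980587808415294
```

send_rows --steps '[{"translation": [0,0,-0.1],"delta_rot": [0,0,0],"jaw": 6.3},{"translation": [0,0,-0.1],"delta_rot": [0,0,0],"jaw": 6.3},{"translation": [0,0,-0.3],"delta_rot": [0,0,0],"jaw": 6.3},{"translation": [0,0,-0.3],"delta_rot": [0,0,0],"jaw": 6.3},{"translation": [0,0,-3],"delta_rot": [0,0,0],"jaw": 6.3},{"translation": [0,0,-7],"delta_rot": [0,0,0],"jaw": 6.5},{"translation": [0,0,-11],"delta_rot": [0,0,0],"jaw": 8.5},{"translation": [0,0,-14],"delta_rot": [0,0,0],"jaw": 8.5}]'

```text
time: 5.75
tool_pos: [0.6738, 0.2283, 0.1738]
tool_rot: [0.001, 0.468, 0.884, 0.001]
contact_force: [-0.3, 0.4, 0.4]
gripper_width: 0.994
grasp_force: 0.0
```

Run:
```python
from h import *
P=cloud(grab_frame("top"));Q=cloud(grab_frame("scene"))
print("pot sc",blob(Q,.04,.06,.6,.76,.15,.31));print("board",blob(P,.010,.025,.37,.61,.2,.42),blob(Q,.012,.03,.37,.6,.2,.43))
a=plan(488,314.5,120,17.9)
```

```text
pot sc (312, array([674.1, 226.1]), array([44.6, 42.7]), 39.1, array([675.8, 226.9,  50.7]))
board (715, array([497.4, 236.8]), array([122.9,  35.7]), 13.1, array([489.1, 236.6,  17.7])) (3796, array([487.3, 314.7]), array([157.4, 180.2]), 17.8, array([491.9, 320.1,  20.3]))
T [17.69, -10.83, 5.62] rot [0.011, 0.003, 0.285] dist 21.5 cm q6~ 0.26 psi 17.9
```

send_rows --steps '[{"translation": [4,-2.5,0],"delta_rot": [0,0,0.06],"jaw": 8.5},{"translation": [8,-5,1],"delta_rot": [0,0,0.12],"jaw": 8.5},{"translation": [12,-7.5,3],"delta_rot": [0,0,0.18],"jaw": 8.5},{"translation": [15,-9.5,4.5],"delta_rot": [0,0,0.24],"jaw": 8.5},{"translation": [17.7,-10.8,5.6],"delta_rot": [0.01,0,0.285],"jaw": 8.5},{"translation": [17.7,-10.8,5.6],"delta_rot": [0.01,0,0.285],"jaw": 8.5},{"translation": [17.7,-10.8,5.6],"delta_rot": [0.01,0,0.285],"jaw": 8.5},{"translation": [17.7,-10.8,5.6],"delta_rot": [0.01,0,0.285],"jaw": 8.5}]'

```text
time: 6.65
tool_pos: [0.4852, 0.3136, 0.1151]
tool_rot: [-0.002, 0.589, 0.808, -0.004]
contact_force: [-0.6, -0.1, 0.8]
gripper_width: 0.994
grasp_force: 0.0
```

Run:
```python
from h import *
f=grab_frame("scene");Q=cloud(f);print(blob(Q,.012,.03,.37,.6,.2,.43))
plan(487.8,314.5,15,17.9)
```

```text
(3688, array([487.4, 314.7]), array([155.3, 180.1]), 17.7, array([493.2, 322.5,  20.3]))
T [0.04, 0.33, 10.03] rot [-0.008, 0.001, -0.001] dist 10.0 cm q6~ 0.26 psi 17.9
```

send_rows --steps '[{"translation": [0,0.3,3],"delta_rot": [0,0,0],"jaw": 8.5},{"translation": [0,0.3,6],"delta_rot": [0,0,0],"jaw": 8.5},{"translation": [0,0.3,8.5],"delta_rot": [-0.005,0,0],"jaw": 8.5},{"translation": [0,0.3,9.6],"delta_rot": [-0.005,0,0],"jaw": 8.5},{"translation": [0,0.3,10],"delta_rot": [-0.005,0,0],"jaw": 8.5},{"translation": [0,0.3,10],"delta_rot": [-0.005,0,0],"jaw": 8.5},{"translation": [0,0.3,10],"delta_rot": [-0.005,0,0],"jaw": 4},{"translation": [0,0.3,10],"delta_rot": [-0.005,0,0],"jaw": 4}]'

```text
time: 7.5
tool_pos: [0.4877, 0.315, 0.0165]
tool_rot: [0.0, 0.589, 0.808, -0.001]
contact_force: [-0.9, -0.0, 2.3]
gripper_width: 0.689
grasp_force: 0.5
```

send_rows --steps '[{"translation": [0,0,0],"delta_rot": [0,0,0],"jaw": 4},{"translation": [0,0,0],"delta_rot": [0,0,0],"jaw": 4},{"translation": [0,0,0],"delta_rot": [0,0,0],"jaw": 4},{"translation": [0,0,0],"delta_rot": [0,0,0],"jaw": 4},{"translation": [0,0,0],"delta_rot": [0,0,0],"jaw": 4},{"translation": [0,0,0],"delta_rot": [0,0,0],"jaw": 4},{"translation": [0,0,0],"delta_rot": [0,0,0],"jaw": 4},{"translation": [0,0,0],"delta_rot": [0,0,0],"jaw": 4}]'

```text
time: 8.3
tool_pos: [0.4879, 0.3151, 0.017]
tool_rot: [0.0, 0.589, 0.808, -0.001]
contact_force: [0.3, -0.4, 6.0]
gripper_width: 0.661
grasp_force: 66.9
```

send_rows --steps '[{"translation": [0,0,-0.5],"delta_rot": [0,0,0],"jaw": 4},{"translation": [0,0,-1.5],"delta_rot": [0,0,0],"jaw": 4},{"translation": [0,0,-3],"delta_rot": [0,0,0],"jaw": 4},{"translation": [0,0,-5],"delta_rot": [0,0,0],"jaw": 4},{"translation": [0,0,-7],"delta_rot": [0,0,0],"jaw": 4},{"translation": [0,0,-9],"delta_rot": [0,0,0],"jaw": 4},{"translation": [0,0,-11],"delta_rot": [0,0,0],"jaw": 4},{"translation": [0,0,-12],"delta_rot": [0,0,0],"jaw": 4}]'

```text
time: 9.1
tool_pos: [0.4875, 0.3151, 0.1378]
tool_rot: [0.0, 0.589, 0.808, -0.001]
contact_force: [1.1, -0.3, -2.1]
gripper_width: 0.658
grasp_force: 65.9
```

Run:
```python
from h import *
P=cloud(grab_frame("top"));Q=cloud(grab_frame("scene"));s=state();print(s["tool_pos"],s["gripper_width"])
w,a,b,c=s["tool_rot"];M=R.from_quat([a,b,c,w]).as_matrix();print("psi",np.degrees(np.arctan2(M[1,1],M[0,1])), M[:,2])
z0=s["tool_pos"][2]
for z in (P,Q): print(blob(z,z0-.03,z0+.03,.37,.61,.2,.43))
d=plan(569.9,-2.2,140,6.1)
```

```text
[0.48771228 0.31521613 0.13720912] 0.657855634128388
psi 17.879881426803028 [-3.49791800e-04 -9.86733296e-04 -9.99999452e-01]
(3407, array([496.9, 282.8]), array([150.2, 115.2]), 17.8, array([498.5, 267.3, 138.4]))
(4217, array([487.1, 315. ]), array([155.1, 180.7]), 17.6, array([500.7, 330.3, 141.9]))
T [-32.73, -1.92, -0.25] rot [-0.001, 0.001, 0.206] dist 32.8 cm q6~ -0.11 psi 6.1
```

send_rows --steps '[{"translation": [-3,-0.2,0],"delta_rot": [0,0,0.03],"jaw": 4},{"translation": [-7,-0.4,0],"delta_rot": [0,0,0.06],"jaw": 4},{"translation": [-11.5,-0.7,0],"delta_rot": [0,0,0.09],"jaw": 4},{"translation": [-16,-0.9,0],"delta_rot": [0,0,0.12],"jaw": 4},{"translation": [-20.5,-1.2,0],"delta_rot": [0,0,0.15],"jaw": 4},{"translation": [-25,-1.5,0],"delta_rot": [0,0,0.18],"jaw": 4},{"translation": [-29,-1.7,0],"delta_rot": [0,0,0.206],"jaw": 4},{"translation": [-32.7,-1.9,0],"delta_rot": [0,0,0.206],"jaw": 4}]'

```text
time: 10.0
tool_pos: [0.5682, -0.0043, 0.1338]
tool_rot: [-0.002, 0.669, 0.743, -0.003]
contact_force: [0.8, -0.3, -2.9]
gripper_width: 0.658
grasp_force: 65.8
```

Run:
```python
from h import *
print(state()["tool_pos"]);d=plan(569.7,-2.1,75,6.1)
```

```text
[ 0.56820378 -0.00428513  0.13376811]
T [0.21, 0.21, 5.88] rot [-0.007, 0.002, -0.002] dist 5.9 cm q6~ -0.11 psi 6.1
```

send_rows --steps '[{"translation": [0,0,1],"delta_rot": [0,0,0],"jaw": 4},{"translation": [0,0,2.5],"delta_rot": [0,0,0],"jaw": 4},{"translation": [0,0,4],"delta_rot": [0,0,0],"jaw": 4},{"translation": [0,0,5.2],"delta_rot": [0,0,0],"jaw": 4},{"translation": [0,0,6],"delta_rot": [0,0,0],"jaw": 4},{"translation": [0,0,6],"delta_rot": [0,0,0],"jaw": 4},{"translation": [0,0,6],"delta_rot": [0,0,0],"jaw": 4},{"translation": [0,0,6],"delta_rot": [0,0,0],"jaw": 4}]'

```text
time: 10.8
tool_pos: [0.5694, -0.0024, 0.0761]
tool_rot: [0.0, 0.668, 0.744, -0.002]
contact_force: [-1.2, -0.4, -3.1]
gripper_width: 0.656
grasp_force: 65.7
```

Run:
```python
from h import *
f=grab_frame("scene");Q=cloud(f)
z0=state()["tool_pos"][2];print(z0,blob(Q,z0-.012,z0+.012,.43,.72,-.14,.13))
cv2.imwrite("pics/b.png",cv2.resize(f["pixels"][180:300,250:400],None,fx=4,fy=4))
d=plan(569.7,-2.1,70,6.1)
```

```text
0.07630945976398834 (2795, array([596.6, -29.9]), array([186.2, 278.1]), 18.6, array([584.6,  26.7,  79. ]))
T [0.04, 0.03, 0.63] rot [-0.003, 0.003, -0.0] dist 0.6 cm q6~ -0.11 psi 6.1
```

send_rows --steps '[{"translation": [0,0,0.8],"delta_rot": [-0.002,0.002,0],"jaw": 4},{"translation": [0,0,1.6],"delta_rot": [-0.002,0.002,0],"jaw": 4},{"translation": [0,0,2.3],"delta_rot": [-0.002,0.002,0],"jaw": 4},{"translation": [0,0,2.9],"delta_rot": [-0.002,0.002,0],"jaw": 4},{"translation": [0,0,3.4],"delta_rot": [-0.002,0.002,0],"jaw": 4},{"translation": [0,0,3.8],"delta_rot": [-0.002,0.002,0],"jaw": 4},{"translation": [0,0,4.1],"delta_rot": [-0.002,0.002,0],"jaw": 4},{"translation": [0,0,4.3],"delta_rot": [-0.002,0.002,0],"jaw": 4}]'

```text
time: 11.65
tool_pos: [0.5693, -0.0026, 0.0326]
tool_rot: [-0.0, 0.669, 0.744, -0.0]
contact_force: [4.1, 2.7, 1.1]
gripper_width: 0.657
grasp_force: 66.2
```

send_rows --steps '[{"translation": [0,0,0.05],"delta_rot": [0,0,0],"jaw": 4},{"translation": [0,0,0.05],"delta_rot": [0,0,0],"jaw": 4},{"translation": [0,0,0.05],"delta_rot": [0,0,0],"jaw": 4},{"translation": [0,0,0.05],"delta_rot": [0,0,0],"jaw": 4},{"translation": [0,0,0.05],"delta_rot": [0,0,0],"jaw": 4},{"translation": [0,0,0.05],"delta_rot": [0,0,0],"jaw": 4},{"translation": [0,0,0.05],"delta_rot": [0,0,0],"jaw": 4},{"translation": [0,0,0.05],"delta_rot": [0,0,0],"jaw": 4}]'

```text
time: 12.45
tool_pos: [0.5692, -0.0026, 0.0323]
tool_rot: [-0.0, 0.669, 0.744, -0.0]
contact_force: [4.2, 3.9, -1.1]
gripper_width: 0.654
grasp_force: 66.1
```

send_rows --steps '[{"translation": [0,0,0],"delta_rot": [0,0,0],"jaw": 7.5},{"translation": [0,0,0],"delta_rot": [0,0,0],"jaw": 7.5},{"translation": [0,0,0],"delta_rot": [0,0,0],"jaw": 7.5},{"translation": [0,0,-0.5],"delta_rot": [0,0,0],"jaw": 7.5},{"translation": [0,0,-3],"delta_rot": [0,0,0],"jaw": 7.5},{"translation": [0,0,-7],"delta_rot": [0,0,0],"jaw": 8},{"translation": [0,0,-11],"delta_rot": [0,0,0],"jaw": 8},{"translation": [0,0,-14],"delta_rot": [0,0,0],"jaw": 8}]'

```text
time: 13.25
tool_pos: [0.5694, -0.0028, 0.175]
tool_rot: [0.0, 0.669, 0.743, -0.0]
contact_force: [1.1, -0.1, 1.0]
gripper_width: 0.938
grasp_force: 0.0
```

Run:
```python
from h import *
f=grab_frame("scene");Q=cloud(f)
print("board",blob(Q,.027,.045,.45,.7,-.13,.13))
p=Q[(Q[...,2]>.027)&(Q[...,2]<.039)&(abs(Q[...,0]-.57)<.09)&(abs(Q[...,1])<.1)]
A=np.c_[p[:,:2],np.ones(len(p))];k=np.linalg.lstsq(A,p[:,2],rcond=None)[0];print("plane",k[:2],k@[.57,-.002,1])
cv2.imwrite("pics/b.png",cv2.resize(f["pixels"][180:300,250:400],None,fx=4,fy=4,interpolation=2))
print("lid",blob(Q,.04,.06,.6,.76,.15,.31))
# weights: targets
a=plan(592.5,-213,120,70.6);b=plan(592.5,-213,15,70.6,a)
```

```text
board (3041, array([567.6,  -2.7]), array([154.3, 182.1]), 6.4, array([573.2,   6. ,  35.2]))
plane [-0.00271827 -0.00055151] 0.03483383434669217
lid (316, array([674. , 226.2]), array([43.2, 44.9]), 83.3, array([675.9, 227.3,  50.6]))
T [-21.07, -0.25, 6.14] rot [0.006, 0.008, -1.126] dist 21.9 cm q6~ -1.58 psi 70.6
T [0.0, 0.0, 10.5] rot [0.0, 0.0, 0.0] dist 10.5 cm q6~ -1.58 psi 70.6
```

View pics/b.png

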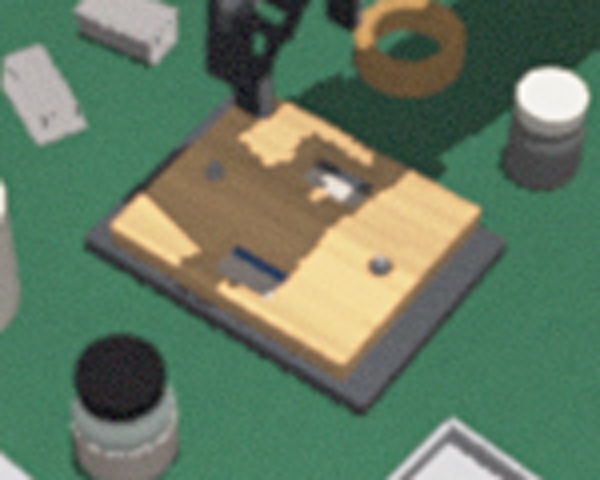

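The picture shows the board flat on the bed with both pins through its holes, at (215,170) and (380,265). One weight lies near the phone, so I check that clearance and plan the first pick.

Run:
```python
from h import *
T=dict(np.load("top0.npz"));m=((T["pixels"].max(-1)<45)).astype(np.uint8);m[:,:495]=0;m[:,572:]=0;m[:245]=0;m[315:]=0
n,l,s,c=cv2.connectedComponentsWithStats(m);i=1+np.argmax(s[1:,4]);pts=np.argwhere(l==i)
w=np.array([ray(T,u,v,.009)[:2] for v,u in pts])*1000
r=cv2.minAreaRect(w.astype(np.float32));print("phone",r,cv2.boxPoints(r).round())
```

```text
phone ((511.9725036621094, -488.69781494140625), (150.1143035888672, 71.66561889648438), 72.34765625) [[ 455. -549.]
 [ 523. -571.]
 [ 569. -428.]
 [ 501. -406.]]
```

send_rows --steps '[{"translation": [-2.6,0,0.5],"delta_rot": [0,0,-0.145],"jaw": 8},{"translation": [-5.2,0,1.3],"delta_rot": [0,0,-0.29],"jaw": 8},{"translation": [-8,0,2.1],"delta_rot": [0,0,-0.43],"jaw": 8},{"translation": [-10.8,0,3],"delta_rot": [0,0,-0.57],"jaw": 8},{"translation": [-13.6,0,4],"delta_rot": [0,0,-0.71],"jaw": 8},{"translation": [-16.4,0,5],"delta_rot": [0,0,-0.85],"jaw": 8},{"translation": [-19.2,-0.2,6],"delta_rot": [0,0,-0.99],"jaw": 8},{"translation": [-21.1,-0.2,6.1],"delta_rot": [0,0,-1.126],"jaw": 8}]'

```text
time: 14.1
tool_pos: [0.5876, -0.214, 0.109]
tool_rot: [-0.003, 0.166, 0.986, -0.0]
contact_force: [-0.0, 0.6, -0.1]
gripper_width: 0.934
grasp_force: 0.0
```

Run:
```python
from h import *
Q=cloud(grab_frame("scene"));print(blob(Q,.018,.035,.55,.64,-.26,-.16))
plan(592.5,-213,15,70.6)
```

```text
(219, array([ 592.5, -213.4]), array([69.8, 29.7]), 71.7, array([ 594.7, -210.8,   27.5]))
T [-0.32, 0.5, 9.47] rot [-0.003, -0.003, 0.006] dist 9.5 cm q6~ -1.58 psi 70.6
```

send_rows --steps '[{"translation": [0,0,2],"delta_rot": [0,0,0],"jaw": 8},{"translation": [0,0,4],"delta_rot": [0,0,0],"jaw": 8},{"translation": [0,0,5.5],"delta_rot": [0,0,0],"jaw": 8},{"translation": [0,0,6.5],"delta_rot": [0,0,0],"jaw": 8},{"translation": [0,0,6.5],"delta_rot": [0,0,0],"jaw": 8},{"translation": [0,0,6.5],"delta_rot": [0,0,0],"jaw": 8},{"translation": [0,0,6.5],"delta_rot": [0,0,0],"jaw": 8},{"translation": [0,0,6.5],"delta_rot": [0,0,0],"jaw": 8}]'

```text
time: 14.95
tool_pos: [0.5896, -0.213, 0.0471]
tool_rot: [-0.0, 0.169, 0.986, -0.001]
contact_force: [-0.3, 0.4, 0.0]
gripper_width: 0.937
grasp_force: 0.0
```

Run:
```python
from h import *
plan(592.5,-213,15,70.6)
```

```text
T [-0.27, 0.1, 3.21] rot [-0.002, -0.0, -0.0] dist 3.2 cm q6~ -1.58 psi 70.6
```

send_rows --steps '[{"translation": [-0.27,0.1,0.5],"delta_rot": [0,0,0],"jaw": 8},{"translation": [-0.27,0.1,1.5],"delta_rot": [0,0,0],"jaw": 8},{"translation": [-0.27,0.1,2.5],"delta_rot": [0,0,0],"jaw": 8},{"translation": [-0.27,0.1,3.2],"delta_rot": [0,0,0],"jaw": 8},{"translation": [-0.27,0.1,3.2],"delta_rot": [0,0,0],"jaw": 8},{"translation": [-0.27,0.1,3.2],"delta_rot": [0,0,0],"jaw": 5},{"translation": [-0.27,0.1,3.2],"delta_rot": [0,0,0],"jaw": 5},{"translation": [-0.27,0.1,3.2],"delta_rot": [0,0,0],"jaw": 5}]'

```text
time: 15.75
tool_pos: [0.592, -0.2128, 0.0142]
tool_rot: [-0.001, 0.169, 0.986, -0.001]
contact_force: [0.1, 0.0, -0.5]
gripper_width: 0.708
grasp_force: 68.9
```

send_rows --steps '[{"translation": [0,0,0],"delta_rot": [0,0,0],"jaw": 5},{"translation": [0,0,0],"delta_rot": [0,0,0],"jaw": 5},{"translation": [0,0,0],"delta_rot": [0,0,0],"jaw": 5},{"translation": [0,0,0],"delta_rot": [0,0,0],"jaw": 5},{"translation": [0,0,0],"delta_rot": [0,0,0],"jaw": 5},{"translation": [0,0,0],"delta_rot": [0,0,0],"jaw": 5},{"translation": [0,0,0],"delta_rot": [0,0,0],"jaw": 5},{"translation": [0,0,0],"delta_rot": [0,0,0],"jaw": 5}]'

```text
time: 16.55
tool_pos: [0.592, -0.2128, 0.0142]
tool_rot: [-0.001, 0.169, 0.986, -0.001]
contact_force: [0.7, -0.0, 2.8]
gripper_width: 0.711
grasp_force: 69.0
```

send_rows --steps '[{"translation": [0,0,-0.5],"delta_rot": [0,0,0],"jaw": 5},{"translation": [0,0,-2],"delta_rot": [0,0,0],"jaw": 5},{"translation": [0,0,-4],"delta_rot": [0,0,0],"jaw": 5},{"translation": [0,0,-6.5],"delta_rot": [0,0,0],"jaw": 5},{"translation": [0,0,-9],"delta_rot": [0,0,0],"jaw": 5},{"translation": [0,0,-10],"delta_rot": [0,0,0],"jaw": 5},{"translation": [0,0,-10],"delta_rot": [0,0,0],"jaw": 5},{"translation": [0,0,-10],"delta_rot": [0,0,0],"jaw": 5}]'

```text
time: 17.35
tool_pos: [0.5912, -0.2123, 0.1128]
tool_rot: [-0.002, 0.169, 0.986, -0.0]
contact_force: [0.1, 1.1, -4.1]
gripper_width: 0.712
grasp_force: 68.6
```

```bash
cat >> h.py <<'E'
C=np.array([568.8,-2.6]);t0=np.radians(6.1);EX=np.array([np.cos(t0),np.sin(t0)]);EY=np.array([-EX[1],EX[0]])
def slot(ox,oy,z,psi,start=None):
    p=C+ox*EX+oy*EY; return plan(p[0],p[1],z,psi,start)
E
python3 - <<'E'
from h import *
a=slot(0,-16,110,6.1);slot(0,-16,50,6.1,a)
E
```

```text
T [8.39, 17.59, 0.29] rot [-0.003, -0.003, 1.126] dist 19.5 cm q6~ -0.14 psi 6.1
T [0.0, 0.0, 6.0] rot [0.0, 0.0, 0.0] dist 6.0 cm q6~ -0.14 psi 6.1
```

send_rows --steps '[{"translation": [1,2.2,0],"delta_rot": [0,0,0.145],"jaw": 5},{"translation": [2.1,4.4,0],"delta_rot": [0,0,0.29],"jaw": 5},{"translation": [3.2,6.6,0],"delta_rot": [0,0,0.43],"jaw": 5},{"translation": [4.3,8.8,0],"delta_rot": [0,0,0.57],"jaw": 5},{"translation": [5.4,11.2,0],"delta_rot": [0,0,0.71],"jaw": 5},{"translation": [6.5,13.6,0],"delta_rot": [0,0,0.85],"jaw": 5},{"translation": [7.5,15.7,0],"delta_rot": [0,0,0.99],"jaw": 5},{"translation": [8.4,17.6,0.3],"delta_rot": [0,0,1.126],"jaw": 5}]'

```text
time: 18.15
tool_pos: [0.5698, -0.0173, 0.1088]
tool_rot: [-0.002, 0.671, 0.742, -0.002]
contact_force: [0.1, -0.4, -3.8]
gripper_width: 0.711
grasp_force: 68.5
```

send_rows --steps '[{"translation": [0,0,1],"delta_rot": [0,0,0],"jaw": 5},{"translation": [0,0,2.5],"delta_rot": [0,0,0],"jaw": 5},{"translation": [0,0,4],"delta_rot": [0,0,0],"jaw": 5},{"translation": [0,0,5],"delta_rot": [0,0,0],"jaw": 5},{"translation": [0,0,5],"delta_rot": [0,0,0],"jaw": 5},{"translation": [0,0,5],"delta_rot": [0,0,0],"jaw": 5},{"translation": [0,0,5],"delta_rot": [0,0,0],"jaw": 5},{"translation": [0,0,5],"delta_rot": [0,0,0],"jaw": 5}]'

```text
time: 18.95
tool_pos: [0.5718, -0.019, 0.0618]
tool_rot: [0.0, 0.669, 0.744, -0.001]
contact_force: [-0.7, 0.8, -2.8]
gripper_width: 0.71
grasp_force: 68.3
```

Run:
```python
from h import *
slot(0,-16,47.5,6.1);print(state()["tool_pos"])
```

```text
T [0.06, -0.13, 1.43] rot [-0.001, 0.001, -0.001] dist 1.4 cm q6~ -0.14 psi 6.1
[ 0.57183414 -0.01900025  0.06177151]
```

send_rows --steps '[{"translation": [0.06,-0.13,0.6],"delta_rot": [0,0,0],"jaw": 5},{"translation": [0.06,-0.13,1.1],"delta_rot": [0,0,0],"jaw": 5},{"translation": [0.06,-0.13,1.45],"delta_rot": [0,0,0],"jaw": 5},{"translation": [0.06,-0.13,1.45],"delta_rot": [0,0,0],"jaw": 5},{"translation": [0.06,-0.13,1.45],"delta_rot": [0,0,0],"jaw": 5},{"translation": [0.06,-0.13,1.45],"delta_rot": [0,0,0],"jaw": 7.4},{"translation": [0.06,-0.13,1.45],"delta_rot": [0,0,0],"jaw": 7.4},{"translation": [0.06,-0.13,1.45],"delta_rot": [0,0,0],"jaw": 7.4}]'

```text
time: 19.75
tool_pos: [0.5699, -0.0183, 0.0463]
tool_rot: [-0.0, 0.669, 0.744, -0.001]
contact_force: [-0.7, 0.6, -1.2]
gripper_width: 0.865
grasp_force: 0.0
```

send_rows --steps '[{"translation": [0,0,-1],"delta_rot": [0,0,0],"jaw": 7.4},{"translation": [0,0,-3],"delta_rot": [0,0,0],"jaw": 7.4},{"translation": [0,0,-6],"delta_rot": [0,0,0],"jaw": 8},{"translation": [0,0,-8],"delta_rot": [0,0,0],"jaw": 8},{"translation": [0,0,-8],"delta_rot": [0,0,0],"jaw": 8},{"translation": [0,0,-8],"delta_rot": [0,0,0],"jaw": 8},{"translation": [0,0,-8],"delta_rot": [0,0,0],"jaw": 8},{"translation": [0,0,-8],"delta_rot": [0,0,0],"jaw": 8}]'

```text
time: 20.55
tool_pos: [0.5688, -0.0181, 0.1244]
tool_rot: [-0.002, 0.669, 0.744, -0.002]
contact_force: [-0.4, 0.1, 0.3]
gripper_width: 0.941
grasp_force: 0.0
```

Run:
```python
from h import *
Q=cloud(grab_frame("scene"));print(blob(Q,.05,.07,.52,.62,-.06,.03),C-16*EY)
plan(418,-203,60,90.9)
```

```text
(282, array([568.1, -18.8]), array([66.4, 30.1]), 4.9, array([571. , -17.2,  60.1])) [570.50022514 -18.50940711]
T [-16.79, -16.92, 6.54] rot [-0.004, -0.004, -1.481] dist 24.7 cm q6~ -2.04 psi 90.9
```

send_rows --steps '[{"translation": [-2,-2,0],"delta_rot": [0,0,-0.145],"jaw": 8},{"translation": [-4.5,-4.5,0],"delta_rot": [0,0,-0.29],"jaw": 8},{"translation": [-7,-7,0.5],"delta_rot": [0,0,-0.435],"jaw": 8},{"translation": [-9.5,-9.5,1.5],"delta_rot": [0,0,-0.58],"jaw": 8},{"translation": [-12,-12,2.5],"delta_rot": [0,0,-0.725],"jaw": 8},{"translation": [-14.5,-14.5,4],"delta_rot": [0,0,-0.87],"jaw": 8},{"translation": [-16.2,-16.4,5],"delta_rot": [0,0,-1.015],"jaw": 8},{"translation": [-16.8,-16.9,6.5],"delta_rot": [0,0,-1.16],"jaw": 8}]'

```text
time: 21.4
tool_pos: [0.4179, -0.2046, 0.061]
tool_rot: [-0.001, 0.15, 0.989, -0.001]
contact_force: [-0.0, -0.2, -0.1]
gripper_width: 0.941
grasp_force: 0.0
```

send_rows --steps '[{"translation": [0,0,0],"delta_rot": [0,0,-0.12],"jaw": 8},{"translation": [0,0,0],"delta_rot": [0,0,-0.24],"jaw": 8},{"translation": [0,0,0],"delta_rot": [0,0,-0.32],"jaw": 8},{"translation": [0,0,0],"delta_rot": [0,0,-0.32],"jaw": 8},{"translation": [0,0,0],"delta_rot": [0,0,-0.32],"jaw": 8},{"translation": [0,0,0],"delta_rot": [0,0,-0.32],"jaw": 8},{"translation": [0,0,0],"delta_rot": [0,0,-0.32],"jaw": 8},{"translation": [0,0,0],"delta_rot": [0,0,-0.32],"jaw": 8}]'

```text
time: 22.2
tool_pos: [0.4194, -0.2032, 0.0617]
tool_rot: [-0.001, -0.007, 1.0, -0.0]
contact_force: [0.5, 0.6, -0.6]
gripper_width: 0.938
grasp_force: 0.0
```

Run:
```python
from h import *
plan(418,-203,14.5,90.9)
```

```text
T [0.13, 0.02, 4.72] rot [-0.001, -0.002, -0.001] dist 4.7 cm q6~ -2.04 psi 90.9
```

send_rows --steps '[{"translation": [0.13,0,1.5],"delta_rot": [0,0,0],"jaw": 8},{"translation": [0.13,0,3],"delta_rot": [0,0,0],"jaw": 8},{"translation": [0.13,0,4.2],"delta_rot": [0,0,0],"jaw": 8},{"translation": [0.13,0,4.7],"delta_rot": [0,0,0],"jaw": 8},{"translation": [0.13,0,4.7],"delta_rot": [0,0,0],"jaw": 8},{"translation": [0.13,0,4.7],"delta_rot": [0,0,0],"jaw": 5},{"translation": [0.13,0,4.7],"delta_rot": [0,0,0],"jaw": 5},{"translation": [0.13,0,4.7],"delta_rot": [0,0,0],"jaw": 5}]'

```text
time: 23.0
tool_pos: [0.4188, -0.2038, 0.0158]
tool_rot: [-0.0, -0.008, 1.0, -0.001]
contact_force: [0.3, -0.2, 2.6]
gripper_width: 0.711
grasp_force: 67.6
```

send_rows --steps '[{"translation": [0,0,0],"delta_rot": [0,0,0],"jaw": 5},{"translation": [0,0,-0.5],"delta_rot": [0,0,0],"jaw": 5},{"translation": [0,0,-2],"delta_rot": [0,0,0],"jaw": 5},{"translation": [0,0,-4.5],"delta_rot": [0,0,0],"jaw": 5},{"translation": [0,0,-7.5],"delta_rot": [0,0,0],"jaw": 5},{"translation": [0,0,-10],"delta_rot": [0,0,0],"jaw": 5},{"translation": [0,0,-11],"delta_rot": [0,0,0],"jaw": 5},{"translation": [0,0,-11],"delta_rot": [0,0,0],"jaw": 5}]'

```text
time: 23.8
tool_pos: [0.4187, -0.2035, 0.1256]
tool_rot: [-0.0, -0.008, 1.0, -0.001]
contact_force: [0.5, 0.4, -5.0]
gripper_width: 0.711
grasp_force: 67.1
```

Run:
```python
from h import *
slot(0.5,16.3,110,6.1)
```

```text
T [-15.22, 21.49, 1.51] rot [-0.002, 0.001, 1.48] dist 26.4 cm q6~ -0.08 psi 6.1
```

send_rows --steps '[{"translation": [-1.5,2.2,0],"delta_rot": [0,0,0.145],"jaw": 5},{"translation": [-3.5,5,0],"delta_rot": [0,0,0.29],"jaw": 5},{"translation": [-5.5,8,0],"delta_rot": [0,0,0.435],"jaw": 5},{"translation": [-7.8,11,0],"delta_rot": [0,0,0.58],"jaw": 5},{"translation": [-10,14,0],"delta_rot": [0,0,0.725],"jaw": 5},{"translation": [-12,17,0.5],"delta_rot": [0,0,0.87],"jaw": 5},{"translation": [-14,19.7,1],"delta_rot": [0,0,1.015],"jaw": 5},{"translation": [-15.2,21.5,1.5],"delta_rot": [0,0,1.16],"jaw": 5}]'

```text
time: 24.6
tool_pos: [0.5662, 0.0162, 0.1061]
tool_rot: [-0.003, 0.544, 0.839, -0.002]
contact_force: [-0.4, -1.3, -4.7]
gripper_width: 0.712
grasp_force: 67.1
```

send_rows --steps '[{"translation": [0,0,0],"delta_rot": [0,0,0.12],"jaw": 5},{"translation": [0,0,0],"delta_rot": [0,0,0.24],"jaw": 5},{"translation": [0,0,0],"delta_rot": [0,0,0.32],"jaw": 5},{"translation": [0,0,0.5],"delta_rot": [0,0,0.32],"jaw": 5},{"translation": [0,0,1],"delta_rot": [0,0,0.32],"jaw": 5},{"translation": [0,0,1],"delta_rot": [0,0,0.32],"jaw": 5},{"translation": [0,0,1],"delta_rot": [0,0,0.32],"jaw": 5},{"translation": [0,0,1],"delta_rot": [0,0,0.32],"jaw": 5}]'

```text
time: 25.4
tool_pos: [0.5669, 0.014, 0.0992]
tool_rot: [-0.001, 0.669, 0.744, -0.001]
contact_force: [0.2, 0.8, -3.7]
gripper_width: 0.716
grasp_force: 67.2
```

Run:
```python
from h import *
slot(0.5,15.7,48.5,6.1); print(state()["tool_pos"])
f=grab_frame("scene");cv2.imwrite("pics/n.png",cv2.resize(f["pixels"][170:300,250:400],None,fx=4,fy=4,interpolation=2))
```

```text
T [-0.1, 0.07, 5.07] rot [-0.002, 0.0, -0.0] dist 5.1 cm q6~ -0.08 psi 6.1
[0.56693613 0.01399587 0.09918216]
```

View pics/n.png

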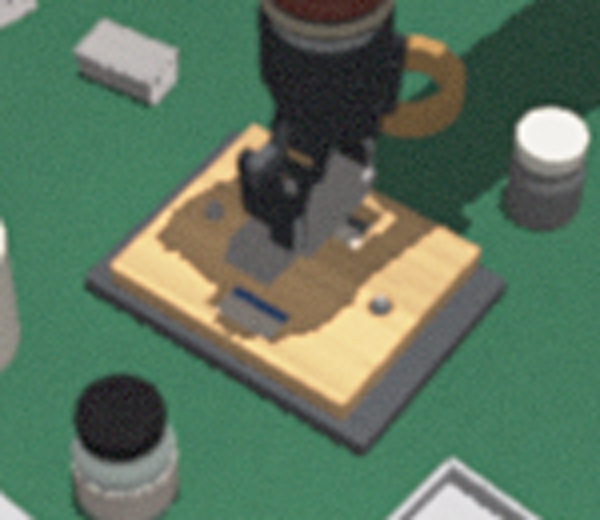

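The picture shows the held weight level at about (340,200), directly beside the first weight, clear of the board and pins. I lower it.

send_rows --steps '[{"translation": [-0.1,0.05,1],"delta_rot": [0,0,0],"jaw": 5},{"translation": [-0.1,0.05,2],"delta_rot": [0,0,0],"jaw": 5},{"translation": [-0.1,0.05,2.8],"delta_rot": [0,0,0],"jaw": 5},{"translation": [-0.1,0.05,3.5],"delta_rot": [0,0,0],"jaw": 5},{"translation": [-0.1,0.05,4.1],"delta_rot": [0,0,0],"jaw": 5},{"translation": [-0.1,0.05,4.6],"delta_rot": [0,0,0],"jaw": 5},{"translation": [-0.1,0.05,5],"delta_rot": [0,0,0],"jaw": 5},{"translation": [-0.1,0.05,5.1],"delta_rot": [0,0,0],"jaw": 5}]'

```text
time: 26.25
tool_pos: [0.5677, 0.013, 0.0488]
tool_rot: [-0.001, 0.669, 0.744, -0.001]
contact_force: [-3.9, -1.1, 3.6]
gripper_width: 0.713
grasp_force: 68.2
```

send_rows --steps '[{"translation": [0,0,0.05],"delta_rot": [0,0,0],"jaw": 5},{"translation": [0,0,0.05],"delta_rot": [0,0,0],"jaw": 5},{"translation": [0,0,0.05],"delta_rot": [0,0,0],"jaw": 5},{"translation": [0,0,0.05],"delta_rot": [0,0,0],"jaw": 5},{"translation": [0,0,0.05],"delta_rot": [0,0,0],"jaw": 5},{"translation": [0,0,0.05],"delta_rot": [0,0,0],"jaw": 5},{"translation": [0,0,0.05],"delta_rot": [0,0,0],"jaw": 5},{"translation": [0,0,0.05],"delta_rot": [0,0,0],"jaw": 5}]'

```text
time: 27.05
tool_pos: [0.5677, 0.013, 0.0488]
tool_rot: [-0.0, 0.669, 0.744, -0.001]
contact_force: [-4.9, 0.2, 5.1]
gripper_width: 0.71
grasp_force: 68.3
```

send_rows --steps '[{"translation": [0,0,0],"delta_rot": [0,0,0],"jaw": 7.4},{"translation": [0,0,0],"delta_rot": [0,0,0],"jaw": 7.4},{"translation": [0,0,0],"delta_rot": [0,0,0],"jaw": 7.4},{"translation": [0,0,-1],"delta_rot": [0,0,0],"jaw": 7.4},{"translation": [0,0,-3.5],"delta_rot": [0,0,0],"jaw": 7.4},{"translation": [0,0,-7],"delta_rot": [0,0,0],"jaw": 7.4},{"translation": [0,0,-10],"delta_rot": [0,0,0],"jaw": 7.4},{"translation": [0,0,-11],"delta_rot": [0,0,0],"jaw": 7.4}]'

```text
time: 27.85
tool_pos: [0.5701, 0.0129, 0.1628]
tool_rot: [0.003, 0.669, 0.744, 0.001]
contact_force: [-0.3, -0.0, 0.3]
gripper_width: 0.864
grasp_force: 0.0
```

Run:
```python
from h import *
plan(517.6,-348.9,60,83.3)
```

```text
T [-35.4, -9.11, 10.3] rot [0.003, 0.005, -1.348] dist 38.0 cm q6~ -2.05 psi 83.3
```

send_rows --steps '[{"translation": [-4,-1,0.5],"delta_rot": [0,0,-0.145],"jaw": 7.4},{"translation": [-8.5,-2.2,1],"delta_rot": [0,0,-0.29],"jaw": 7.4},{"translation": [-13,-3.3,2],"delta_rot": [0,0,-0.435],"jaw": 7.4},{"translation": [-17.5,-4.5,3],"delta_rot": [0,0,-0.58],"jaw": 7.4},{"translation": [-22,-5.7,4],"delta_rot": [0,0,-0.725],"jaw": 7.4},{"translation": [-26.5,-6.8,5],"delta_rot": [0,0,-0.87],"jaw": 7.4},{"translation": [-31,-8,6],"delta_rot": [0,0,-1.015],"jaw": 7.4},{"translation": [-35.4,-9.1,7],"delta_rot": [0,0,-1.16],"jaw": 7.4}]'

```text
time: 28.65
tool_pos: [0.5135, -0.3501, 0.0869]
tool_rot: [-0.001, 0.154, 0.988, -0.0]
contact_force: [0.2, -0.7, -0.1]
gripper_width: 0.865
grasp_force: 0.0
```

send_rows --steps '[{"translation": [0,0,1],"delta_rot": [0,0,-0.12],"jaw": 7.4},{"translation": [0,0,2],"delta_rot": [0,0,-0.188],"jaw": 7.4},{"translation": [0,0,3.3],"delta_rot": [0,0,-0.188],"jaw": 7.4},{"translation": [0,0,3.3],"delta_rot": [0,0,-0.188],"jaw": 7.4},{"translation": [0,0,3.3],"delta_rot": [0,0,-0.188],"jaw": 7.4},{"translation": [0,0,3.3],"delta_rot": [0,0,-0.188],"jaw": 7.4},{"translation": [0,0,3.3],"delta_rot": [0,0,-0.188],"jaw": 7.4},{"translation": [0,0,3.3],"delta_rot": [0,0,-0.188],"jaw": 7.4}]'

```text
time: 29.45
tool_pos: [0.5149, -0.3487, 0.0559]
tool_rot: [-0.001, 0.064, 0.998, -0.001]
contact_force: [0.1, -0.1, -1.2]
gripper_width: 0.867
grasp_force: 0.0
```

Run:
```python
from h import *
P=cloud(grab_frame("top"));Q=cloud(grab_frame("scene"))
for z in(P,Q):
  print("pair",blob(z,.05,.07,.51,.63,-.06,.06)); print("wt",blob(z,.018,.032,.45,.56,-.4,-.3))
T=grab_frame("top");cv2.imwrite("pics/l1.png",cv2.resize(T["pixels"][200:300,260:380],None,fx=5,fy=5,interpolation=2))
for dx,dy in((31,0),):
  pass
plan(517.6,-348.9,14.5,83.3)
```

```text
pair (860, array([567.6,  -1.9]), array([63.2, 66.5]), 5.7, array([567. ,  -1.2,  58.5]))
wt (13, array([ 510.5, -341.4]), array([11.1, 46.2]), 0.9, array([ 506.9, -334.6,   23. ]))
pair (587, array([566.5,  -0.9]), array([66.4, 66.1]), 4.8, array([570.7,   0.9,  61. ]))
wt (182, array([ 517.3, -349.1]), array([69.6, 32.7]), 82.6, array([ 519.9, -346.5,   27.4]))
T [-0.31, 0.01, 4.09] rot [-0.001, -0.002, -0.011] dist 4.1 cm q6~ -2.05 psi 83.3
```

View pics/l1.png

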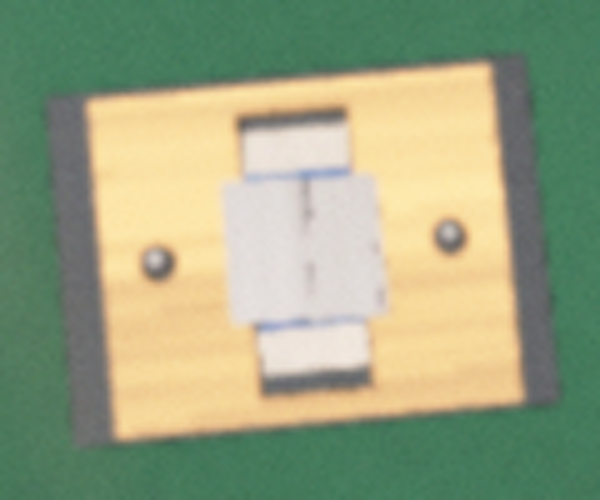

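The top view shows layer 1 nested with a hairline gap at (308,245), square across the pin line and centred. I pick the next wide-down weight.

send_rows --steps '[{"translation": [-0.3,0,1.5],"delta_rot": [0,0,-0.01],"jaw": 7.4},{"translation": [-0.3,0,2.8],"delta_rot": [0,0,-0.01],"jaw": 7.4},{"translation": [-0.3,0,3.8],"delta_rot": [0,0,-0.01],"jaw": 7.4},{"translation": [-0.3,0,4.1],"delta_rot": [0,0,-0.01],"jaw": 7.4},{"translation": [-0.3,0,4.1],"delta_rot": [0,0,-0.01],"jaw": 7.4},{"translation": [-0.3,0,4.1],"delta_rot": [0,0,-0.01],"jaw": 5},{"translation": [-0.3,0,4.1],"delta_rot": [0,0,-0.01],"jaw": 5},{"translation": [-0.3,0,4.1],"delta_rot": [0,0,-0.01],"jaw": 5}]'

```text
time: 30.4
tool_pos: [0.5177, -0.3493, 0.0147]
tool_rot: [-0.001, 0.059, 0.998, -0.001]
contact_force: [0.0, -0.0, -0.4]
gripper_width: 0.708
grasp_force: 68.8
```

send_rows --steps '[{"translation": [0,0,0],"delta_rot": [0,0,0],"jaw": 5},{"translation": [0,0,-0.5],"delta_rot": [0,0,0],"jaw": 5},{"translation": [0,0,-2.5],"delta_rot": [0,0,0],"jaw": 5},{"translation": [0,0,-5.5],"delta_rot": [0,0,0],"jaw": 5},{"translation": [0,0,-9],"delta_rot": [0,0,0],"jaw": 5},{"translation": [0,0,-12],"delta_rot": [0,0,0],"jaw": 5},{"translation": [0,0,-13],"delta_rot": [0,0,0],"jaw": 5},{"translation": [0,0,-13],"delta_rot": [0,0,0],"jaw": 5}]'

```text
time: 31.2
tool_pos: [0.5182, -0.3493, 0.1457]
tool_rot: [0.0, 0.059, 0.998, -0.001]
contact_force: [-0.7, -0.0, -3.9]
gripper_width: 0.713
grasp_force: 68.6
```

```bash
sed -i 's/C=np.array(\[568.8,-2.6\])/C=np.array([568.2,-2.2])/' h.py
python3 - <<'E'
from h import *
slot(-16,0,130,96.1)
E
```

```text
T [0.68, 34.71, 1.48] rot [-0.003, -0.0, -0.224] dist 34.7 cm q6~ -1.68 psi 96.1
```

send_rows --steps '[{"translation": [0,3,0],"delta_rot": [0,0,-0.03],"jaw": 5},{"translation": [0.2,8,0],"delta_rot": [0,0,-0.06],"jaw": 5},{"translation": [0.3,13,0],"delta_rot": [0,0,-0.1],"jaw": 5},{"translation": [0.4,18,0],"delta_rot": [0,0,-0.14],"jaw": 5},{"translation": [0.5,23,0],"delta_rot": [0,0,-0.18],"jaw": 5},{"translation": [0.6,28,0],"delta_rot": [0,0,-0.22],"jaw": 5},{"translation": [0.7,32,0],"delta_rot": [0,0,-0.224],"jaw": 5},{"translation": [0.7,34.7,0.5],"delta_rot": [0,0,-0.224],"jaw": 5}]'

```text
time: 32.0
tool_pos: [0.5499, -0.0005, 0.1362]
tool_rot: [-0.003, -0.054, 0.999, 0.0]
contact_force: [0.4, -0.4, -2.8]
gripper_width: 0.711
grasp_force: 68.3
```

send_rows --steps '[{"translation": [0,0,1],"delta_rot": [0,0,0],"jaw": 5},{"translation": [0,0,2.5],"delta_rot": [0,0,0],"jaw": 5},{"translation": [0,0,4],"delta_rot": [0,0,0],"jaw": 5},{"translation": [0,0,4.5],"delta_rot": [0,0,0],"jaw": 5},{"translation": [0,0,4.5],"delta_rot": [0,0,0],"jaw": 5},{"translation": [0,0,4.5],"delta_rot": [0,0,0],"jaw": 5},{"translation": [0,0,4.5],"delta_rot": [0,0,0],"jaw": 5},{"translation": [0,0,4.5],"delta_rot": [0,0,0],"jaw": 5}]'

```text
time: 32.8
tool_pos: [0.552, -0.0038, 0.0948]
tool_rot: [-0.0, -0.053, 0.999, -0.0]
contact_force: [0.1, -0.4, -3.3]
gripper_width: 0.713
grasp_force: 68.3
```

Run:
```python
from h import *
slot(-16,0,73.7,96.1); print(state()["tool_pos"])
```

```text
T [-0.03, -0.01, 2.11] rot [-0.001, -0.001, -0.001] dist 2.1 cm q6~ -1.68 psi 96.1
[ 0.55204088 -0.00376487  0.09475564]
```

send_rows --steps '[{"translation": [0,0,0.6],"delta_rot": [0,0,0],"jaw": 5},{"translation": [0,0,1.2],"delta_rot": [0,0,0],"jaw": 5},{"translation": [0,0,1.7],"delta_rot": [0,0,0],"jaw": 5},{"translation": [0,0,2.05],"delta_rot": [0,0,0],"jaw": 5},{"translation": [0,0,2.15],"delta_rot": [0,0,0],"jaw": 5},{"translation": [0,0,2.15],"delta_rot": [0,0,0],"jaw": 5},{"translation": [0,0,2.15],"delta_rot": [0,0,0],"jaw": 5},{"translation": [0,0,2.15],"delta_rot": [0,0,0],"jaw": 5}]'

```text
time: 33.6
tool_pos: [0.5512, -0.0034, 0.0737]
tool_rot: [-0.002, -0.053, 0.999, -0.0]
contact_force: [-6.3, -0.2, 6.8]
gripper_width: 0.707
grasp_force: 69.5
```

send_rows --steps '[{"translation": [0,0,0],"delta_rot": [0,0,0],"jaw": 7.4},{"translation": [0,0,0],"delta_rot": [0,0,0],"jaw": 7.4},{"translation": [0,0,0],"delta_rot": [0,0,0],"jaw": 7.4},{"translation": [0,0,-1],"delta_rot": [0,0,0],"jaw": 7.4},{"translation": [0,0,-3.5],"delta_rot": [0,0,0],"jaw": 7.4},{"translation": [0,0,-6],"delta_rot": [0,0,0],"jaw": 7.4},{"translation": [0,0,-7],"delta_rot": [0,0,0],"jaw": 7.4},{"translation": [0,0,-7],"delta_rot": [0,0,0],"jaw": 7.4}]'

```text
time: 34.4
tool_pos: [0.553, -0.0037, 0.1448]
tool_rot: [0.001, -0.053, 0.999, -0.001]
contact_force: [-0.5, 0.1, 0.4]
gripper_width: 0.867
grasp_force: 0.0
```

Run:
```python
from h import *
plan(507.9,-217.9,60,102.5);print(state()["tool_pos"])
```

```text
T [6.77, -20.81, 8.5] rot [-0.002, 0.002, -0.112] dist 23.5 cm q6~ -2.19 psi 102.5
[ 0.55299574 -0.00365096  0.14482398]
```

send_rows --steps '[{"translation": [1,-3,0],"delta_rot": [0,0,-0.03],"jaw": 7.4},{"translation": [2.2,-7,0.5],"delta_rot": [0,0,-0.06],"jaw": 7.4},{"translation": [3.5,-11,1.5],"delta_rot": [0,0,-0.09],"jaw": 7.4},{"translation": [4.8,-15,3.5],"delta_rot": [0,0,-0.112],"jaw": 7.6},{"translation": [6,-18.5,6],"delta_rot": [0,0,-0.112],"jaw": 8},{"translation": [6.8,-20.8,8],"delta_rot": [0,0,-0.112],"jaw": 8},{"translation": [6.8,-20.8,8.5],"delta_rot": [0,0,-0.112],"jaw": 8},{"translation": [6.8,-20.8,8.5],"delta_rot": [0,0,-0.112],"jaw": 8}]'

```text
time: 35.2
tool_pos: [0.5041, -0.2167, 0.0552]
tool_rot: [-0.003, -0.108, 0.994, 0.001]
contact_force: [-0.5, -0.0, -0.2]
gripper_width: 0.94
grasp_force: 0.0
```

Run:
```python
from h import *
P=cloud(grab_frame("top"));Q=cloud(grab_frame("scene"))
for z in (P,Q):
  print("WD2",blob(z,.077,.1,.5,.6,-.06,.06)); print("wt",blob(z,.018,.032,.46,.56,-.26,-.17))
plan(507.9,-217.9,14.5,102.5)
```

```text
WD2 (401, array([551.4,  -2.5]), array([29. , 61.8]), 5.7, array([550.8,  -3.2,  84.2]))
wt (57, array([ 511.2, -200. ]), array([21. , 28.9]), 15.3, array([ 516.2, -196.5,   25.3]))
WD2 (289, array([551. ,  -1.7]), array([32.6, 65. ]), 6.7, array([553.8,   0.6,  86.6]))
wt (249, array([ 506.6, -217.6]), array([39.9, 64.6]), 14.6, array([ 508.2, -215. ,   27.5]))
T [-0.18, -0.16, 4.31] rot [0.0, -0.002, 0.001] dist 4.3 cm q6~ -2.19 psi 102.5
```

send_rows --steps '[{"translation": [-0.2,-0.15,1.5],"delta_rot": [0,0,0],"jaw": 8},{"translation": [-0.2,-0.15,2.8],"delta_rot": [0,0,0],"jaw": 8},{"translation": [-0.2,-0.15,3.9],"delta_rot": [0,0,0],"jaw": 8},{"translation": [-0.2,-0.15,4.3],"delta_rot": [0,0,0],"jaw": 8},{"translation": [-0.2,-0.15,4.3],"delta_rot": [0,0,0],"jaw": 8},{"translation": [-0.2,-0.15,4.3],"delta_rot": [0,0,0],"jaw": 5},{"translation": [-0.2,-0.15,4.3],"delta_rot": [0,0,0],"jaw": 5},{"translation": [-0.2,-0.15,4.3],"delta_rot": [0,0,0],"jaw": 5}]'

```text
time: 36.1
tool_pos: [0.5085, -0.2191, 0.0154]
tool_rot: [-0.0, -0.109, 0.994, -0.001]
contact_force: [0.4, -0.7, 1.2]
gripper_width: 0.711
grasp_force: 68.6
```

send_rows --steps '[{"translation": [0,0,0],"delta_rot": [0,0,0],"jaw": 5},{"translation": [0,0,-0.5],"delta_rot": [0,0,0],"jaw": 5},{"translation": [0,0,-2.5],"delta_rot": [0,0,0],"jaw": 5},{"translation": [0,0,-5.5],"delta_rot": [0,0,0],"jaw": 5},{"translation": [0,0,-9],"delta_rot": [0,0,0],"jaw": 5},{"translation": [0,0,-12],"delta_rot": [0,0,0],"jaw": 5},{"translation": [0,0,-14],"delta_rot": [0,0,0],"jaw": 5},{"translation": [0,0,-14],"delta_rot": [0,0,0],"jaw": 5}]'

```text
time: 36.9
tool_pos: [0.5096, -0.2193, 0.1578]
tool_rot: [0.001, -0.109, 0.994, -0.002]
contact_force: [0.0, -0.1, -3.2]
gripper_width: 0.711
grasp_force: 68.2
```

Run:
```python
from h import *
slot(15.4,1,145,96.1)
```

```text
T [-11.96, 19.86, 1.22] rot [-0.004, 0.002, 0.112] dist 23.2 cm q6~ -1.68 psi 96.1
```

send_rows --steps '[{"translation": [-1.5,2.5,0],"delta_rot": [0,0,0.03],"jaw": 5},{"translation": [-3.5,6,0],"delta_rot": [0,0,0.06],"jaw": 5},{"translation": [-6,10,0],"delta_rot": [0,0,0.09],"jaw": 5},{"translation": [-8.4,14,0.3],"delta_rot": [0,0,0.112],"jaw": 5},{"translation": [-10.5,17.5,0.6],"delta_rot": [0,0,0.112],"jaw": 5},{"translation": [-12,19.9,1.2],"delta_rot": [0,0,0.112],"jaw": 5},{"translation": [-12,19.9,1.2],"delta_rot": [0,0,0.112],"jaw": 5},{"translation": [-12,19.9,1.2],"delta_rot": [0,0,0.112],"jaw": 5}]'

```text
time: 37.7
tool_pos: [0.5807, 0.0024, 0.1395]
tool_rot: [-0.004, -0.054, 0.999, -0.0]
contact_force: [0.1, 0.3, -4.2]
gripper_width: 0.716
grasp_force: 68.0
```

send_rows --steps '[{"translation": [0,0,0.5],"delta_rot": [0,0,0],"jaw": 5},{"translation": [0,0,1],"delta_rot": [0,0,0],"jaw": 5},{"translation": [0,0,1.5],"delta_rot": [0,0,0],"jaw": 5},{"translation": [0,0,2],"delta_rot": [0,0,0],"jaw": 5},{"translation": [0,0,2],"delta_rot": [0,0,0],"jaw": 5},{"translation": [0,0,2],"delta_rot": [0,0,0],"jaw": 5},{"translation": [0,0,2],"delta_rot": [0,0,0],"jaw": 5},{"translation": [0,0,2],"delta_rot": [0,0,0],"jaw": 5}]'

```text
time: 38.5
tool_pos: [0.5825, 0.0017, 0.1226]
tool_rot: [-0.001, -0.053, 0.999, -0.0]
contact_force: [-1.0, 0.4, -3.8]
gripper_width: 0.709
grasp_force: 68.0
```

Run:
```python
from h import *
slot(15.6,1,74.4,96.1); print(state()["tool_pos"])
```

```text
T [-0.11, -0.13, 4.82] rot [-0.001, -0.002, -0.0] dist 4.8 cm q6~ -1.68 psi 96.1
[0.58249833 0.00169767 0.12263028]
```

send_rows --steps '[{"translation": [-0.1,-0.13,1],"delta_rot": [0,0,0],"jaw": 5},{"translation": [-0.1,-0.13,2],"delta_rot": [0,0,0],"jaw": 5},{"translation": [-0.1,-0.13,2.8],"delta_rot": [0,0,0],"jaw": 5},{"translation": [-0.1,-0.13,3.5],"delta_rot": [0,0,0],"jaw": 5},{"translation": [-0.1,-0.13,4.1],"delta_rot": [0,0,0],"jaw": 5},{"translation": [-0.1,-0.13,4.5],"delta_rot": [0,0,0],"jaw": 5},{"translation": [-0.1,-0.13,4.75],"delta_rot": [0,0,0],"jaw": 5},{"translation": [-0.1,-0.13,4.85],"delta_rot": [0,0,0],"jaw": 5}]'

```text
time: 39.3
tool_pos: [0.5833, 0.0005, 0.0744]
tool_rot: [-0.001, -0.053, 0.999, -0.0]
contact_force: [-5.3, 0.2, 4.8]
gripper_width: 0.709
grasp_force: 68.8
```

send_rows --steps '[{"translation": [0,0,0],"delta_rot": [0,0,0],"jaw": 5},{"translation": [0,0,0],"delta_rot": [0,0,0],"jaw": 5},{"translation": [0,0,0],"delta_rot": [0,0,0],"jaw": 5},{"translation": [0,0,0],"delta_rot": [0,0,0],"jaw": 5},{"translation": [0,0,0],"delta_rot": [0,0,0],"jaw": 5},{"translation": [0,0,0],"delta_rot": [0,0,0],"jaw": 5},{"translation": [0,0,0],"delta_rot": [0,0,0],"jaw": 5},{"translation": [0,0,0],"delta_rot": [0,0,0],"jaw": 5}]'

```text
time: 40.1
tool_pos: [0.5836, 0.0005, 0.0744]
tool_rot: [-0.001, -0.053, 0.999, -0.0]
contact_force: [-3.6, -0.1, 5.2]
gripper_width: 0.709
grasp_force: 69.0
```

Seated. I release, rise, and plan the next wide-down weight at (597.4,-351.3).

send_rows --steps '[{"translation": [0,0,0],"delta_rot": [0,0,0],"jaw": 7.4},{"translation": [0,0,0],"delta_rot": [0,0,0],"jaw": 7.4},{"translation": [0,0,0],"delta_rot": [0,0,0],"jaw": 7.4},{"translation": [0,0,-1],"delta_rot": [0,0,0],"jaw": 7.4},{"translation": [0,0,-3.5],"delta_rot": [0,0,0],"jaw": 7.4},{"translation": [0,0,-6.5],"delta_rot": [0,0,0],"jaw": 7.4},{"translation": [0,0,-9],"delta_rot": [0,0,0],"jaw": 7.4},{"translation": [0,0,-9],"delta_rot": [0,0,0],"jaw": 7.4}]'

```text
time: 40.9
tool_pos: [0.5865, 0.0002, 0.1695]
tool_rot: [0.004, -0.053, 0.999, -0.001]
contact_force: [0.4, 0.3, 1.2]
gripper_width: 0.869
grasp_force: 0.0
```

Run:
```python
from h import *
plan(597.4,-351.3,60,73.2)
```

```text
T [2.71, -35.04, 11.02] rot [-0.001, 0.007, 0.399] dist 36.8 cm q6~ -1.81 psi 73.2
```

send_rows --steps '[{"translation": [0,-4,0],"delta_rot": [0,0,0.05],"jaw": 7.4},{"translation": [0.4,-9,0],"delta_rot": [0,0,0.1],"jaw": 7.4},{"translation": [0.9,-14,0.5],"delta_rot": [0,0,0.15],"jaw": 7.4},{"translation": [1.4,-19,1],"delta_rot": [0,0,0.2],"jaw": 7.4},{"translation": [1.8,-24,2],"delta_rot": [0,0,0.25],"jaw": 7.4},{"translation": [2.2,-28.5,4],"delta_rot": [0,0,0.3],"jaw": 7.6},{"translation": [2.5,-32.5,6],"delta_rot": [0,0,0.35],"jaw": 8},{"translation": [2.7,-35,8],"delta_rot": [0,0.006,0.399],"jaw": 8}]'

```text
time: 41.7
tool_pos: [0.5925, -0.3534, 0.0823]
tool_rot: [-0.004, 0.148, 0.989, -0.001]
contact_force: [0.4, 0.7, 0.2]
gripper_width: 0.935
grasp_force: 0.0
```

send_rows --steps '[{"translation": [0,0,1.5],"delta_rot": [0,0,0],"jaw": 8},{"translation": [0,0,3],"delta_rot": [0,0,0],"jaw": 8},{"translation": [0,0,3],"delta_rot": [0,0,0],"jaw": 8},{"translation": [0,0,3],"delta_rot": [0,0,0],"jaw": 8},{"translation": [0,0,3],"delta_rot": [0,0,0],"jaw": 8},{"translation": [0,0,3],"delta_rot": [0,0,0],"jaw": 8},{"translation": [0,0,3],"delta_rot": [0,0,0],"jaw": 8},{"translation": [0,0,3],"delta_rot": [0,0,0],"jaw": 8}]'

```text
time: 42.5
tool_pos: [0.5935, -0.3504, 0.0546]
tool_rot: [-0.004, 0.146, 0.989, -0.001]
contact_force: [0.2, -0.0, -0.9]
gripper_width: 0.939
grasp_force: 0.0
```

Run:
```python
from h import *
T=grab_frame("top");P=cloud(T);Q=cloud(grab_frame("scene"))
for z in (P,Q):
  print("pair2",blob(z,.077,.1,.5,.64,-.06,.06)); print("wt",blob(z,.018,.032,.55,.65,-.4,-.3))
cv2.imwrite("pics/l2.png",cv2.resize(T["pixels"][200:300,260:380],None,fx=5,fy=5,interpolation=2))
plan(597.4,-351.3,14.5,73.2)
```

```text
pair2 (899, array([ 5.688e+02, -4.000e-01]), array([64.6, 62.1]), 6.3, array([569.1,  -0.6,  84.4]))
wt (89, array([ 598.6, -342.1]), array([42.2, 26.2]), 67.4, array([ 592. , -338.4,   24.6]))
pair2 (572, array([568.1,   0. ]), array([65.5, 64.2]), 7.1, array([570.5,   2.3,  87. ]))
wt (169, array([ 598.1, -350.8]), array([67.9, 29.5]), 72.5, array([ 601.7, -348.4,   27.3]))
T [-0.45, 0.05, 3.97] rot [-0.003, -0.008, 0.0] dist 4.0 cm q6~ -1.81 psi 73.2
```

View pics/l2.png

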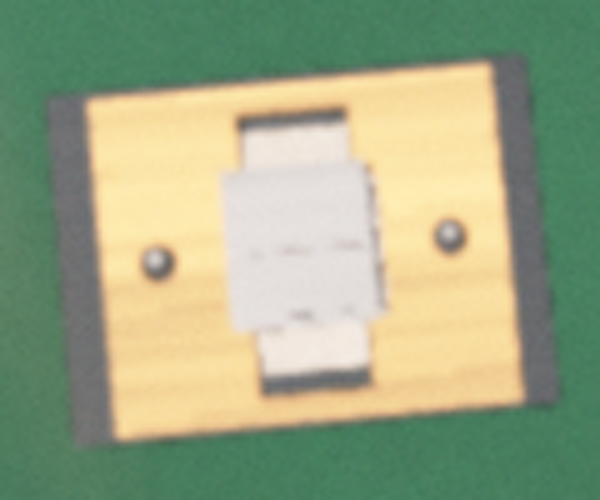

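The top view shows layer 2 crosswise on layer 1, nested close with the gap line at (300,248). I pick the third wide-down weight.

send_rows --steps '[{"translation": [-0.45,0.05,1.3],"delta_rot": [-0.003,-0.008,0],"jaw": 8},{"translation": [-0.45,0.05,2.6],"delta_rot": [-0.003,-0.008,0],"jaw": 8},{"translation": [-0.45,0.05,3.6],"delta_rot": [-0.003,-0.008,0],"jaw": 8},{"translation": [-0.45,0.05,4],"delta_rot": [-0.003,-0.008,0],"jaw": 8},{"translation": [-0.45,0.05,4],"delta_rot": [-0.003,-0.008,0],"jaw": 8},{"translation": [-0.45,0.05,4],"delta_rot": [-0.003,-0.008,0],"jaw": 5},{"translation": [-0.45,0.05,4],"delta_rot": [-0.003,-0.008,0],"jaw": 5},{"translation": [-0.45,0.05,4],"delta_rot": [-0.003,-0.008,0],"jaw": 5}]'

```text
time: 43.4
tool_pos: [0.5979, -0.3517, 0.0148]
tool_rot: [0.001, 0.146, 0.989, -0.0]
contact_force: [0.8, 0.5, 1.3]
gripper_width: 0.71
grasp_force: 68.9
```

send_rows --steps '[{"translation": [0,0,0],"delta_rot": [0,0,0],"jaw": 5},{"translation": [0,0,-0.5],"delta_rot": [0,0,0],"jaw": 5},{"translation": [0,0,-2.5],"delta_rot": [0,0,0],"jaw": 5},{"translation": [0,0,-6],"delta_rot": [0,0,0],"jaw": 5},{"translation": [0,0,-10],"delta_rot": [0,0,0],"jaw": 5},{"translation": [0,0,-13.5],"delta_rot": [0,0,0],"jaw": 5},{"translation": [0,0,-16],"delta_rot": [0,0,0],"jaw": 5},{"translation": [0,0,-16],"delta_rot": [0,0,0],"jaw": 5}]'

```text
time: 44.2
tool_pos: [0.5991, -0.3526, 0.1791]
tool_rot: [0.004, 0.146, 0.989, -0.002]
contact_force: [1.4, -0.0, -4.0]
gripper_width: 0.711
grasp_force: 68.5
```

Run:
```python
from h import *
slot(0.5,-15.5,165,6.1)
```

```text
T [12.44, 31.25, 1.24] rot [0.003, 0.008, 1.171] dist 33.7 cm q6~ -0.14 psi 6.1
```

send_rows --steps '[{"translation": [1.2,3,0],"delta_rot": [0,0,0.145],"jaw": 5},{"translation": [2.8,7,0],"delta_rot": [0,0,0.29],"jaw": 5},{"translation": [4.4,11.2,0],"delta_rot": [0,0,0.435],"jaw": 5},{"translation": [6.1,15.4,0],"delta_rot": [0,0,0.58],"jaw": 5},{"translation": [7.8,19.6,0],"delta_rot": [0,0,0.725],"jaw": 5},{"translation": [9.5,23.8,0],"delta_rot": [0,0,0.87],"jaw": 5},{"translation": [11.2,28,0.5],"delta_rot": [0,0,1.015],"jaw": 5},{"translation": [12.4,31.2,1.2],"delta_rot": [0,0.004,1.16],"jaw": 5}]'

```text
time: 45.0
tool_pos: [0.5666, -0.014, 0.1593]
tool_rot: [-0.004, 0.666, 0.746, -0.0]
contact_force: [0.9, -0.3, -3.8]
gripper_width: 0.713
grasp_force: 68.3
```

send_rows --steps '[{"translation": [0,0,1],"delta_rot": [0,0,0.01],"jaw": 5},{"translation": [0,0,2],"delta_rot": [0,0,0.01],"jaw": 5},{"translation": [0,0,3],"delta_rot": [0,0,0.01],"jaw": 5},{"translation": [0,0,3.5],"delta_rot": [0,0,0.01],"jaw": 5},{"translation": [0,0,3.5],"delta_rot": [0,0,0.01],"jaw": 5},{"translation": [0,0,3.5],"delta_rot": [0,0,0.01],"jaw": 5},{"translation": [0,0,3.5],"delta_rot": [0,0,0.01],"jaw": 5},{"translation": [0,0,3.5],"delta_rot": [0,0,0.01],"jaw": 5}]'

```text
time: 45.8
tool_pos: [0.5691, -0.0169, 0.1278]
tool_rot: [-0.001, 0.668, 0.744, 0.001]
contact_force: [1.1, 0.3, -3.7]
gripper_width: 0.715
grasp_force: 68.3
```

Run:
```python
from h import *
slot(0.5,-15.5,99.8,6.1); print(state()["tool_pos"])
```

```text
T [-0.08, 0.12, 2.8] rot [-0.001, -0.003, 0.001] dist 2.8 cm q6~ -0.14 psi 6.1
[ 0.56910621 -0.01693999  0.12777955]
```

send_rows --steps '[{"translation": [-0.08,0.12,0.7],"delta_rot": [0,-0.003,0],"jaw": 5},{"translation": [-0.08,0.12,1.4],"delta_rot": [0,-0.003,0],"jaw": 5},{"translation": [-0.08,0.12,2],"delta_rot": [0,-0.003,0],"jaw": 5},{"translation": [-0.08,0.12,2.5],"delta_rot": [0,-0.003,0],"jaw": 5},{"translation": [-0.08,0.12,2.8],"delta_rot": [0,-0.003,0],"jaw": 5},{"translation": [-0.08,0.12,2.85],"delta_rot": [0,-0.003,0],"jaw": 5},{"translation": [-0.08,0.12,2.85],"delta_rot": [0,-0.003,0],"jaw": 5},{"translation": [-0.08,0.12,2.85],"delta_rot": [0,-0.003,0],"jaw": 5}]'

```text
time: 46.6
tool_pos: [0.5698, -0.0172, 0.0998]
tool_rot: [-0.001, 0.668, 0.744, -0.001]
contact_force: [-5.3, -0.5, 5.5]
gripper_width: 0.713
grasp_force: 69.3
```

send_rows --steps '[{"translation": [0,0,0],"delta_rot": [0,0,0],"jaw": 7.4},{"translation": [0,0,0],"delta_rot": [0,0,0],"jaw": 7.4},{"translation": [0,0,0],"delta_rot": [0,0,0],"jaw": 7.4},{"translation": [0,0,-1],"delta_rot": [0,0,0],"jaw": 7.4},{"translation": [0,0,-3.5],"delta_rot": [0,0,0],"jaw": 7.4},{"translation": [0,0,-6],"delta_rot": [0,0,0],"jaw": 7.4},{"translation": [0,0,-7],"delta_rot": [0,0,0],"jaw": 7.4},{"translation": [0,0,-7],"delta_rot": [0,0,0],"jaw": 7.4}]'

```text
time: 47.4
tool_pos: [0.5714, -0.0175, 0.1712]
tool_rot: [0.001, 0.668, 0.744, 0.001]
contact_force: [0.1, -0.3, 0.3]
gripper_width: 0.864
grasp_force: 0.0
```

Run:
```python
from h import *
plan(425,-334.2,70,110.2);plan(425,-334.2,70,-69.8)
s=state();print(s["tool_pos"])
```

```text
T [-29.9, -17.99, 10.09] rot [0.003, -0.001, 1.326] dist 36.3 cm q6~ 0.55 psi -69.8
T [-29.9, -17.99, 10.09] rot [0.003, -0.001, 1.326] dist 36.3 cm q6~ 0.55 psi -69.8
[ 0.57142202 -0.0175124   0.17117945]
```

send_rows --steps '[{"translation": [-3,-1.8,0],"delta_rot": [0,0,0.145],"jaw": 7.4},{"translation": [-7,-4.2,0],"delta_rot": [0,0,0.29],"jaw": 7.4},{"translation": [-11,-6.6,0.5],"delta_rot": [0,0,0.435],"jaw": 7.4},{"translation": [-15,-9,1.5],"delta_rot": [0,0,0.58],"jaw": 7.4},{"translation": [-19,-11.4,3],"delta_rot": [0,0,0.725],"jaw": 8},{"translation": [-23,-13.8,5],"delta_rot": [0,0,0.87],"jaw": 8},{"translation": [-27,-16.2,7],"delta_rot": [0,0,1.015],"jaw": 8},{"translation": [-29.9,-18,9],"delta_rot": [0,0,1.16],"jaw": 8}]'

```text
time: 48.2
tool_pos: [0.4211, -0.3354, 0.0768]
tool_rot: [-0.001, 0.968, 0.253, -0.001]
contact_force: [1.7, -0.2, -0.0]
gripper_width: 0.932
grasp_force: 0.0
```

send_rows --steps '[{"translation": [0,0,1],"delta_rot": [0,0,0.1],"jaw": 8},{"translation": [0,0,1.5],"delta_rot": [0,0,0.166],"jaw": 8},{"translation": [0,0,1.5],"delta_rot": [0,0,0.166],"jaw": 8},{"translation": [0,0,1.5],"delta_rot": [0,0,0.166],"jaw": 8},{"translation": [0,0,1.5],"delta_rot": [0,0,0.166],"jaw": 8},{"translation": [0,0,1.5],"delta_rot": [0,0,0.166],"jaw": 8},{"translation": [0,0,1.5],"delta_rot": [0,0,0.166],"jaw": 8},{"translation": [0,0,1.5],"delta_rot": [0,0,0.166],"jaw": 8}]'

```text
time: 49.0
tool_pos: [0.4232, -0.3338, 0.064]
tool_rot: [-0.0, 0.984, 0.176, -0.001]
contact_force: [-0.4, 0.2, 0.8]
gripper_width: 0.934
grasp_force: 0.0
```

Run:
```python
from h import *
P=cloud(grab_frame("top"));Q=cloud(grab_frame("scene"))
for z in (P,Q):
  print("WD3",blob(z,.103,.13,.5,.64,-.06,.06))
print("wt",blob(Q,.018,.035,.37,.48,-.39,-.28))
plan(425,-334.2,14.5,110.2)
```

```text
WD3 (426, array([568.9, -18. ]), array([61.9, 29.1]), 6.0, array([568. , -17.5, 110.3]))
WD3 (292, array([568.2, -16.7]), array([65.3, 31.6]), 5.5, array([570.4, -14.5, 112.6]))
wt (230, array([ 423.2, -334.6]), array([41.2, 66.1]), 18.4, array([ 426. , -330.3,   27.7]))
T [0.18, 0.1, 4.94] rot [-0.001, 0.002, 0.0] dist 4.9 cm q6~ 0.55 psi -69.8
```

send_rows --steps '[{"translation": [0.18,0.1,1.5],"delta_rot": [0,0,0],"jaw": 8},{"translation": [0.18,0.1,3],"delta_rot": [0,0,0],"jaw": 8},{"translation": [0.18,0.1,4.4],"delta_rot": [0,0,0],"jaw": 8},{"translation": [0.18,0.1,4.9],"delta_rot": [0,0,0],"jaw": 8},{"translation": [0.18,0.1,4.9],"delta_rot": [0,0,0],"jaw": 8},{"translation": [0.18,0.1,4.9],"delta_rot": [0,0,0],"jaw": 5},{"translation": [0.18,0.1,4.9],"delta_rot": [0,0,0],"jaw": 5},{"translation": [0.18,0.1,4.9],"delta_rot": [0,0,0],"jaw": 5}]'

```text
time: 49.9
tool_pos: [0.4255, -0.3348, 0.0156]
tool_rot: [0.0, 0.985, 0.175, -0.0]
contact_force: [0.4, -1.4, 0.9]
gripper_width: 0.708
grasp_force: 68.1
```

send_rows --steps '[{"translation": [0,0,0],"delta_rot": [0,0,0],"jaw": 5},{"translation": [0,0,-0.5],"delta_rot": [0,0,0],"jaw": 5},{"translation": [0,0,-2.5],"delta_rot": [0,0,0],"jaw": 5},{"translation": [0,0,-6],"delta_rot": [0,0,0],"jaw": 5},{"translation": [0,0,-10],"delta_rot": [0,0,0],"jaw": 5},{"translation": [0,0,-14],"delta_rot": [0,0,0],"jaw": 5},{"translation": [0,0,-16.5],"delta_rot": [0,0,0],"jaw": 5},{"translation": [0,0,-16.5],"delta_rot": [0,0,0],"jaw": 5}]'

```text
time: 50.7
tool_pos: [0.4268, -0.3358, 0.1843]
tool_rot: [0.003, 0.984, 0.175, 0.001]
contact_force: [0.1, -0.5, -3.4]
gripper_width: 0.712
grasp_force: 67.8
```

Run:
```python
from h import *
slot(0,16.3,172,6.1)
```

```text
T [25.18, -28.01, 1.09] rot [0.007, 0.003, -1.325] dist 37.7 cm q6~ -0.08 psi 6.1
```

send_rows --steps '[{"translation": [2.5,-2.8,0],"delta_rot": [0,0,-0.145],"jaw": 5},{"translation": [5.8,-6.5,0],"delta_rot": [0,0,-0.29],"jaw": 5},{"translation": [9.1,-10.2,0],"delta_rot": [0,0,-0.435],"jaw": 5},{"translation": [12.5,-14,0],"delta_rot": [0,0,-0.58],"jaw": 5},{"translation": [15.9,-17.7,0],"delta_rot": [0,0,-0.725],"jaw": 5},{"translation": [19.2,-21.4,0],"delta_rot": [0,0,-0.87],"jaw": 5},{"translation": [22.5,-25,0],"delta_rot": [0,0,-1.015],"jaw": 5},{"translation": [25.2,-28,0.5],"delta_rot": [0,0,-1.16],"jaw": 5}]'

```text
time: 51.5
tool_pos: [0.5643, 0.0184, 0.1721]
tool_rot: [-0.002, 0.725, 0.689, -0.001]
contact_force: [0.7, -0.5, -3.7]
gripper_width: 0.711
grasp_force: 67.7
```

send_rows --steps '[{"translation": [0,0,0],"delta_rot": [0,0,-0.1],"jaw": 5},{"translation": [0,0,0.6],"delta_rot": [0,0,-0.165],"jaw": 5},{"translation": [0,0,1.5],"delta_rot": [0,0,-0.165],"jaw": 5},{"translation": [0,0,2.5],"delta_rot": [0,0,-0.165],"jaw": 5},{"translation": [0,0,2.5],"delta_rot": [0,0,-0.165],"jaw": 5},{"translation": [0,0,2.5],"delta_rot": [0,0,-0.165],"jaw": 5},{"translation": [0,0,2.5],"delta_rot": [0,0,-0.165],"jaw": 5},{"translation": [0,0,2.5],"delta_rot": [0,0,-0.165],"jaw": 5}]'

```text
time: 52.3
tool_pos: [0.5654, 0.0154, 0.1503]
tool_rot: [-0.0, 0.669, 0.744, -0.0]
contact_force: [0.0, -0.4, -3.8]
gripper_width: 0.706
grasp_force: 67.5
```

Run:
```python
from h import *
slot(0,16.3,100.6,6.1); print(state()["tool_pos"])
```

```text
T [-0.15, 0.1, 4.97] rot [-0.001, -0.0, -0.0] dist 5.0 cm q6~ -0.08 psi 6.1
[0.56539207 0.01535931 0.15027158]
```

send_rows --steps '[{"translation": [-0.15,0.1,1],"delta_rot": [0,0,0],"jaw": 5},{"translation": [-0.15,0.1,2],"delta_rot": [0,0,0],"jaw": 5},{"translation": [-0.15,0.1,2.9],"delta_rot": [0,0,0],"jaw": 5},{"translation": [-0.15,0.1,3.6],"delta_rot": [0,0,0],"jaw": 5},{"translation": [-0.15,0.1,4.2],"delta_rot": [0,0,0],"jaw": 5},{"translation": [-0.15,0.1,4.65],"delta_rot": [0,0,0],"jaw": 5},{"translation": [-0.15,0.1,4.9],"delta_rot": [0,0,0],"jaw": 5},{"translation": [-0.15,0.1,5],"delta_rot": [0,0,0],"jaw": 5}]'

```text
time: 53.1
tool_pos: [0.5662, 0.0143, 0.1006]
tool_rot: [-0.001, 0.668, 0.744, -0.001]
contact_force: [-5.9, 1.1, 6.3]
gripper_width: 0.716
grasp_force: 68.9
```

send_rows --steps '[{"translation": [0,0,0],"delta_rot": [0,0,0],"jaw": 5},{"translation": [0,0,0],"delta_rot": [0,0,0],"jaw": 5},{"translation": [0,0,0],"delta_rot": [0,0,0],"jaw": 5},{"translation": [0,0,0],"delta_rot": [0,0,0],"jaw": 5},{"translation": [0,0,0],"delta_rot": [0,0,0],"jaw": 5},{"translation": [0,0,0],"delta_rot": [0,0,0],"jaw": 5},{"translation": [0,0,0],"delta_rot": [0,0,0],"jaw": 5},{"translation": [0,0,0],"delta_rot": [0,0,0],"jaw": 5}]'

```text
time: 53.9
tool_pos: [0.5664, 0.0142, 0.1005]
tool_rot: [-0.0, 0.668, 0.744, -0.0]
contact_force: [-3.7, 0.7, 5.2]
gripper_width: 0.707
grasp_force: 68.6
```

Seated. I release, rise well clear and swing aside, then check.

send_rows --steps '[{"translation": [0,0,0],"delta_rot": [0,0,0],"jaw": 7.4},{"translation": [0,0,0],"delta_rot": [0,0,0],"jaw": 7.4},{"translation": [0,0,0],"delta_rot": [0,0,0],"jaw": 7.4},{"translation": [0,0,-1],"delta_rot": [0,0,0],"jaw": 7.4},{"translation": [0,0,-3.5],"delta_rot": [0,0,0],"jaw": 7.4},{"translation": [0,0,-7],"delta_rot": [0,0,0],"jaw": 7.4},{"translation": [0,0,-10],"delta_rot": [0,0,0],"jaw": 7.4},{"translation": [0,0,-12],"delta_rot": [0,0,0],"jaw": 7.4}]'

```text
time: 54.7
tool_pos: [0.5674, 0.0141, 0.2234]
tool_rot: [0.001, 0.668, 0.744, 0.001]
contact_force: [0.0, 0.3, -0.4]
gripper_width: 0.865
grasp_force: 0.0
```

send_rows --steps '[{"translation": [2,-2,0],"delta_rot": [0,0,0],"jaw": 7.4},{"translation": [6,-4,0],"delta_rot": [0,0,0],"jaw": 7.4},{"translation": [10,-6,0],"delta_rot": [0,0,0],"jaw": 7.4},{"translation": [14,-8,0],"delta_rot": [0,0,0],"jaw": 7.4},{"translation": [18,-10,0],"delta_rot": [0,0,0],"jaw": 7.4},{"translation": [22,-12,0],"delta_rot": [0,0,0],"jaw": 7.4},{"translation": [26,-13,0],"delta_rot": [0,0,0],"jaw": 7.4},{"translation": [28,-13,0],"delta_rot": [0,0,0],"jaw": 7.4}]'

```text
time: 55.5
tool_pos: [0.4056, 0.2812, 0.221]
tool_rot: [-0.001, 0.667, 0.745, 0.001]
contact_force: [0.6, 0.0, -0.4]
gripper_width: 0.866
grasp_force: 0.0
```

Run:
```python
from h import *
T=grab_frame("top");S=grab_frame("scene");P=cloud(T);Q=cloud(S)
for z in (P,Q): print("pair3",blob(z,.103,.13,.5,.64,-.06,.06))
print("board",blob(P,.028,.038,.45,.7,-.13,.13),"pot",blob(Q,.04,.06,.6,.76,.15,.31))
a=cv2.resize(T["pixels"][200:300,260:380],(480,400),interpolation=2)
b=cv2.resize(S["pixels"],(533,400))[:,100:420];cv2.imwrite("pics/f.png",np.hstack([a,b]))
```

```text
pair3 (952, array([5.669e+02, 3.000e-01]), array([62.1, 66.7]), 6.2, array([567.2,   1.3, 110.6]))
pair3 (606, array([566.8,   1.1]), array([65.8, 67.5]), 5.6, array([569.7,   2.8, 112.9]))
board (3761, array([568.1,  -3.5]), array([150. , 180.4]), 6.1, array([567. ,  -7.1,  32.5])) pot (315, array([674.3, 226.6]), array([43.7, 44.6]), 59.7, array([676.1, 227.7,  50.7]))
```

View pics/f.png

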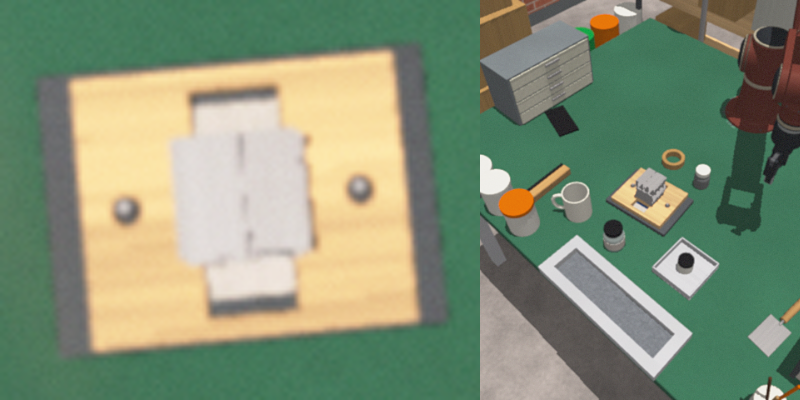

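The pictures show three nested layers centred on the flush board (top layer's gap at (243,195)), the pot upright in the tray at (685,262) and the bystanders undisturbed. Handing in.

```bash
python3 -c "
from plant import *
print(job_done())"
```

```text
the job is handed in; nothing more can be done
None
```

The job is handed in at about 56 s of the 210 s limit: the pot stands in the tray, the board lies flush over both pins, and all six weights are stacked in three nested, crosswise layers at its middle; the verdict was not shown.

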